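# Put the stitching things back in their holders

## Task

Clear the shoemaker's bench after stitching: stand the cream and the black thread spool each in a well of the wooden thread block, lay the two awls in the awl rack, one in each place, with the handle in the wide notch and the blade in the narrow one, and stand the white finish bottle in the cup of the green bottle stand. Everything must sit fully down in its place, released and at rest. Leave the beeswax and the paste jar where they are.

Things in the scene. Friction and masses are not known exactly. Their poses are not given: they have to be found in the camera images.
- spool_cream_mid (a point): Spool of cream waxed thread, pale wooden flanges, standing upright: solid cylinder, 46 mm diameter, 60 mm tall. This point: its centre, 30 mm above its underside; z up its axis. Grip it round the upper half so that the fingers stay above the thread block.
- spool_black_mid (a point): Spool of black waxed thread, white flanges, standing upright: solid cylinder, 46 mm diameter, 60 mm tall. This point: its centre, 30 mm above its underside; z up its axis. Grip it round the upper half so that the fingers stay above the thread block.
- awl_reddish_mid (a point): Stitching awl, reddish-brown lacquered handle, lying on the table, blade roughly away from the robot (within 0.4 rad). 154 mm long; handle 75 mm long, up to 31 mm thick to the eye (solid part 20 wide, 27 high), thin spike blade. This point: in the handle, a good place to pinch, 13.5 mm above its underside, about 52 mm from its rear end, 100 from the blade's tip. y along the awl to the handle's rear end, z up.
- awl_plain_mid (a point): Round awl, plain wooden handle, lying on the table, blade roughly away from the robot (within 0.4 rad). 139 mm long; handle 66 mm long, up to 28 mm thick to the eye (solid part 18 wide, 24 high), thin spike blade. This point: in the handle, a good place to pinch, 12 mm above its underside, about 49 mm from its rear end, 89 from the blade's tip. y along the awl to the handle's rear end, z up.
- bottle_mid (a point): White plastic bottle with a blue cap, standing upright: round body 38 mm in diameter, 95 mm tall with the cap. This point: on its axis, 45 mm above its underside, on the straight body and high enough to keep the fingers above the rim of the stand; z up its axis.
- thread_block: Fixed pale beech block, 90 x 190 x 22 mm (x, y, z), with two round wells for spools (either will do) at y = +45 and -45 mm, x = 0: 60 mm in diameter, chamfered mouths, 12 mm deep (floor 10 mm, rim 22 mm above the table). Origin: centre of the underside; x roughly away from the robot, y along the wells.
- awl_rack: Fixed wooden rack, 134x150x61 mm, origin under its centre, x to the rear, z up. Two awl places (either will do), y = +40, -40 mm. Front board x = -48: handle notches 24 mm wide at the bottom, 48 at the top, bottom at z = 35. Rear board x = 53: blade notches 10 to 34 mm wide, bottom at z = 46.5. All 14 deep; base 10 thick. A seated awl is level, blade to +x, its listed point at x = -16, z = 48.
- bottle_stand: Fixed green enamelled bottle stand: round weighted foot 100 mm in diameter with a shallow round cup in its middle, 54 mm wide inside at the bottom and 62 mm at the mouth, floor 12 mm and rim 26 mm above the table. Origin: centre of the underside, z up.
- wax_mid (a point): Bystander: yellow-ochre lump of beeswax, 37 x 53 x 24 mm, to stay where it lies. This point: its centre.
- jar_mid (a point): Bystander: paste jar with a white lid and a green label, 69 mm in diameter, 73 mm tall, to stay where it stands. This point: its centre.

How it is judged (in metres and radians):
At the end, for the whole second after the job is handed in: Spools upright on the well floors (11 mm), awls in the two rack places along x, blades to the rear (8 mm across, 12 mm along, 5 mm in height, 0.15 rad), bottle upright on the cup's floor (12 mm); heights within 4 mm; all released and at rest; beeswax and jar moved under 30 mm (((x of spool_cream_mid in the frame of thread_block between -0.011 and 0.011 m and y of spool_cream_mid in the frame of thread_block between 0.034 and 0.056 m) or (x of spool_cream_mid in the frame of thread_block between -0.011 and 0.011 m and y of spool_cream_mid in the frame of thread_block between -0.056 and -0.034 m)) and z of spool_cream_mid in the frame of thread_block between 0.036 and 0.044 m and angle between each of spool_cream_mid, spool_black_mid, bottle_mid's own z axis and vertical below 0.12 rad and linear speed of each of spool_cream, spool_black, awl_reddish, awl_plain, bottle below 0.02 m/s and angular speed of each of spool_cream, spool_black, awl_reddish, awl_plain, bottle below 0.2 rad/s and contact force between each of spool_cream, spool_black, awl_reddish, awl_plain, bottle and the fingers below 0.05 N and ((x of spool_black_mid in the frame of thread_block between -0.011 and 0.011 m and y of spool_black_mid in the frame of thread_block between 0.034 and 0.056 m) or (x of spool_black_mid in the frame of thread_block between -0.011 and 0.011 m and y of spool_black_mid in the frame of thread_block between -0.056 and -0.034 m)) and z of spool_black_mid in the frame of thread_block between 0.036 and 0.044 m and (y of awl_reddish_mid in the frame of awl_rack between 0.032 and 0.048 m or y of awl_reddish_mid in the frame of awl_rack between -0.048 and -0.032 m) and x of awl_reddish_mid in the frame of awl_rack between -0.028 and -0.004 m and z of awl_reddish_mid in the frame of awl_rack between 0.0435 and 0.0535 m and angle between the y axis of each of awl_reddish_mid, awl_plain_mid and the x axis of awl_rack, either way round below 0.15 rad and (y of awl_plain_mid in the frame of awl_rack between 0.032 and 0.048 m or y of awl_plain_mid in the frame of awl_rack between -0.048 and -0.032 m) and x of awl_plain_mid in the frame of awl_rack between -0.028 and -0.004 m and z of awl_plain_mid in the frame of awl_rack between 0.042 and 0.052 m and horizontal distance between bottle_mid and bottle_stand below 0.012 m and z of bottle_mid in the frame of bottle_stand between 0.053 and 0.061 m and distance of each of wax_mid, jar_mid from where it was at the start of the episode below 0.03 m); the robot touches nothing.
It fails at once if The lump of beeswax is moved more than 30 mm (distance of wax_mid from where it was at the start of the episode above 0.03 m).
It fails at once if The paste jar is moved more than 30 mm (distance of jar_mid from where it was at the start of the episode above 0.03 m).
It also fails if it takes over 115 s, if anything falls off the work surface, if the arm or the gripper's body presses on something with over 40 N, if the wrist force passes 120 N, or if a joint passes its speed limit or range.

## Robot

A 6-joint arm with a two-finger parallel gripper is mounted at the origin on a cart in front of the work surface, level with it; the furniture and walls round the work are solid. World frame = base frame: x ahead of the robot, y to its left, z up, the work surface at z = 0. Lengths are in mm, angles in rad, forces in N, time in s.
With the tool pointing down it reaches from about 350 to 975 mm from the base axis. Payload 17.4 kg.
Tool frame: the origin (TCP) lies at the centre of the arm's flange, where the gripper is bolted on; the fingertips stand 173 mm ahead of it and the grasp point (between the pads) lies 155 mm ahead of it; z points along the fingers, y is the direction in which the jaws open and shut (so a half turn about z gives the same grasp; the last joint's range is limited). The gripper opens to 85 mm and grips with 20 to 120 N. Pads are 22 mm wide; open, the fingers measure 114 mm over their backs; the gripper's body (76 mm by 85 mm) begins 54 mm behind the grasp point. The pads swing forward as they close: fully open they stand 13 mm farther back than shut.
Start: joints at [1.261, 0.116, 1.442, -0, 1.584, -0.038], TCP at [181.223, 650.225, 404.703] pointing down, gripper open.
Joint ranges: [-2.83, 2.83], [-0.83, 2.19], [0.07, 2.5], [-1.14, 4.28], [0.01, 3], [-2.97, 2.97]. Speed limits (rad/s): [1.89, 1.89, 2.22, 3.14, 3.14, 3.14].

## Interface

Orientations are given as a unit quaternion [w, x, y, z].
In Python, from cell import ctrl gives the robot as it stands.
- The arm moves only by the tool arm_command, never from a script. Its argument "rows" is a list of rows, each an object with "translation": the shift along the tool's x, y, z normalised to -1 to 1, where 1 is 0.02 m, a list of three; "yaw": the turn about the tool's z normalised to -1 to 1, where 1 is 5 degrees. In form: [{"translation": [tx, ty, tz], "yaw": yaw}, ...]. A call has 1 to 5 rows; each row shifts and turns the commanded pose from where the row before left it, along the tool's axes as they then stand; what a row does not reach is not made up. A row lasts 1/12 s, in which the tool goes at most 41.7 mm and 7.16 degrees, less where a joint would pass 70% of its speed; a pose out of reach is approached as far as the arm can. A call with a number of a shift or a turn outside -1 to 1 is refused whole. A call with a gripper value outside its range is refused whole. "grip" is the closure, from 0 (fully open) to 1 (shut), set as the call begins (left out, the last holds). The fingers move at their own pace and stop on an object; the grip force is fixed at half the most. Time passes only in rows, so rows that do not move let the fingers close. It gives the time, the measured TCP pose, the force and the opening at its end, in the units of the state.
- ctrl.get_state(): the state, without advancing time (a new reading comes with each control period).
- ctrl.camera(name): name is "scene" or "top" or "wrist"; returns (picture, depth): 384x512x3 uint8, red, green, blue; 384x512 float32, mm along the optical axis (not along the pixel's ray), 0 where there is no reading.
- ctrl.camera_model(name): a dict with "fx", "fy", "cx", "cy" (pixels), "xyz" and "rotation" of the camera in the world; the wrist camera has in their place "tool_from_camera" (4x4, takes a point from camera to tool coordinates, whose origin is the TCP and whose axes are the flange's). Camera axes: x right, y down, z forward; pixel columns grow to the right and rows downward; lengths in mm; the calibration is good to about 2 mm. A picture is of the moment at which its call begins: read the wrist's pose just before it. camera_model takes no time and is no camera call.
- ctrl.job_done(): hands the job in, once; it reports no verdict.
The state is a dict: "time": time; "joint_pos": joint angles; "joint_velocities": joint speeds; "effort": joint torques, N m; "ee_pos": TCP position; "eef_rot": TCP orientation; "wrist_force": force on the tool from outside, world axes, zero at the start; "torque": the same for the moment, N m; "gripper_width": finger opening in mm.
Only numpy, scipy, OpenCV 4.12 (cv2) and the standard library are available. Lean on these libraries where they do the work, as an engineer would, in place of code of your own. Each camera call takes 0.05 s, during which the arm holds its last target.

## Working session

There is one attempt and no reset: what is moved stays moved. The work goes in short steps, Python scripts to look and compute and a tool call to move; the robot and the scene stay as the last step left them, time stands still between calls to the robot, and variables do not carry over. Pictures are saved under pics/ and viewed, and the job is handed in when it is done.

Besides the shell and the picture viewer there is one more tool, called by a JSON object that holds its "fn" and its "kwargs". arm_command: Moves the arm, as the interface text tells. Its arguments: {"type":"object","properties":{"rows":{"type":"array"},"grip":{"type":"number"}},"required":["rows"]}

```bash
ls; mkdir -p pics
cat > h.py <<'E'
import numpy as np, cv2
from cell import ctrl
from scipy.spatial.transform import Rotation as R
def snap(name,fn):
    s=ctrl.get_state(); p,d=ctrl.camera(name); m=ctrl.camera_model(name)
    cv2.imwrite(f'pics/{fn}.png',cv2.cvtColor(p,cv2.COLOR_RGB2BGR)); np.save(f'{fn}.npy',d)
    return s,p,d,m
def pose(m,s=None):
    if 'xyz' in m:
        r=np.array(m['rotation'],float)
        if r.shape!=(3,3): r=R.from_quat(r,scalar_first=True).as_matrix()
        return r,np.array(m['xyz'],float)
    T=np.array(m['tool_from_camera']); A=R.from_quat(s['eef_rot'],scalar_first=True).as_matrix()
    return A@T[:3,:3], A@T[:3,3]+np.array(s['ee_pos'])
def cloud(d,m,s=None):
    r,t=pose(m,s); v,u=np.mgrid[:d.shape[0],:d.shape[1]]
    c=np.stack([(u-m['cx'])/m['fx']*d,(v-m['cy'])/m['fy']*d,d],-1)
    w=c@r.T+t; w[d==0]=np.nan; return w
E
python3 - <<'E'
from h import *
print(ctrl.get_state())
for n in ['scene','top']:
    s,p,d,m=snap(n,n+'0'); print(n,m); np.save(n+'0w.npy',cloud(d,m,s))
E
```

```text
pics
{'time': 0.0, 'joint_pos': array([ 1.26118967e+00,  1.16466541e-01,  1.44225087e+00,  2.43962159e-05,
        1.58402865e+00, -3.77806289e-02]), 'joint_velocities': array([-9.78993474e-04,  7.72967297e-04, -7.88587168e-05, -3.79368373e-04,
        7.54440626e-04, -3.52407758e-04]), 'effort': array([ 4.46503938e-03, -7.31965041e+01, -6.32506013e+01,  2.70694627e-04,
        5.99624807e-03, -5.35765992e-06]), 'ee_pos': array([181.22596862, 650.22163274, 403.9841147 ]), 'eef_rot': array([-1.11680865e-04,  1.35494788e-01,  9.90777891e-01, -5.65920555e-04]), 'wrist_force': array([ 0.72004022, -0.41377047, -0.39989011]), 'torque': array([ 0.00566214, -0.02606161,  0.0363701 ]), 'gripper_width': 85.25386715178976}
scene {'fx': 358.43305111741546, 'fy': 358.43305111741546, 'cx': 257.82880036784564, 'cy': 192.99625308690864, 'xyz': array([-112.56224435, -869.26997145,  618.27532712]), 'rotation': array([-0.48953041,  0.8028618 , -0.29690359,  0.16619616])}
top {'fx': 347.99893943187936, 'fy': 347.99893943187936, 'cx': 254.90069478862696, 'cy': 190.2831004719529, 'xyz': array([404.25545215, -33.70213668, 991.48678147]), 'rotation': array([-0.04605745,  0.7069577 , -0.70246846,  0.06802636])}
```

View pics/scene0.png

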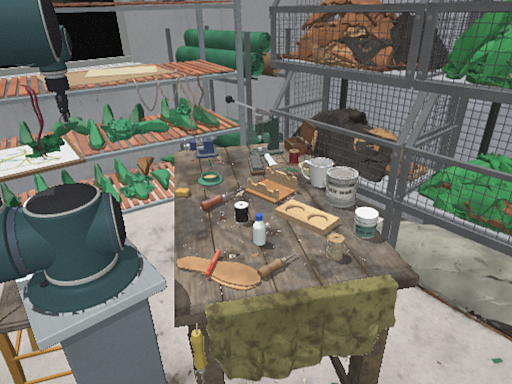

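View pics/top0.png

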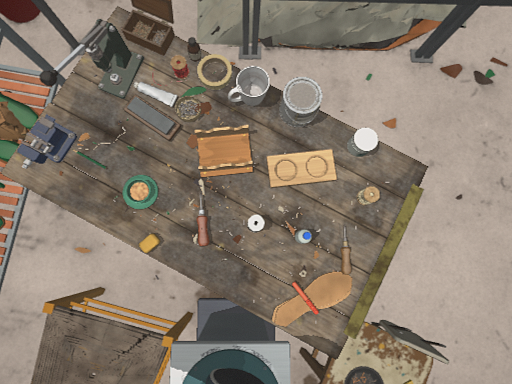

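The top view shows the black spool at (256,223), cream spool (369,194), bottle (304,237), plain awl (346,250), reddish awl (203,215), rack (225,150), block (302,168), stand (141,192), wax (150,243) and jar (365,140). I'll enlarge the crops and measure.

```bash
python3 - <<'E'
import cv2
i=cv2.imread('pics/top0.png')
def crop(n,x0,y0,x1,y1,k):
    c=cv2.resize(i[y0:y1,x0:x1],None,fx=k,fy=k,interpolation=cv2.INTER_CUBIC)
    for x in range(x0 - x0%20+20,x1,20): cv2.putText(c,str(x),((x-x0)*k,10),0,.35,(0,255,255),1); cv2.line(c,((x-x0)*k,12),((x-x0)*k,18),(0,255,255),1)
    for y in range(y0-y0%20+20,y1,20): cv2.putText(c,str(y),(0,(y-y0)*k+4),0,.35,(0,255,255),1);cv2.line(c,(22,(y-y0)*k),(28,(y-y0)*k),(0,255,255),1)
    cv2.imwrite(f'pics/{n}.png',c)
crop('c1',110,115,265,260,5); crop('c2',240,120,390,280,5) if 0 else crop('c2',240,125,390,280,5)
E
python3 - <<'E'
import sys; sys.path.insert(0,'.')
import numpy as np
w=np.load('top0w.npy')
for n,(u,v) in dict(black=(256,223),cream=(369,194),bottle=(306,236),plain=(346,255),red=(203,230),rack=(225,150),block=(302,175),well1=(286,170),well2=(317,166),stand=(141,192),wax=(150,243),jar=(365,140),tab=(270,260)).items(): print(n,w[v,u].round(1))
E
```

```text
black [467.8 -65.8  57.5]
cream [ 548.9 -375.6   58.3]
bottle [ 432.7 -193.1   95.3]
plain [ 383.5 -315.4   24.6]
red [449.8  78.7  26.4]
rack [681.8  23.3  11.3]
block [ 607.5 -197.8   23.6]
well1 [ 623.8 -153.4   13.7]
well2 [ 637.4 -244.4   10.4]
stand [555.6 256.3  16.2]
wax [413.9 221.   27.2]
jar [ 697.5 -366.1   73.9]
tab [ 368.5 -107.4   -0.4]
```

View pics/c1.png

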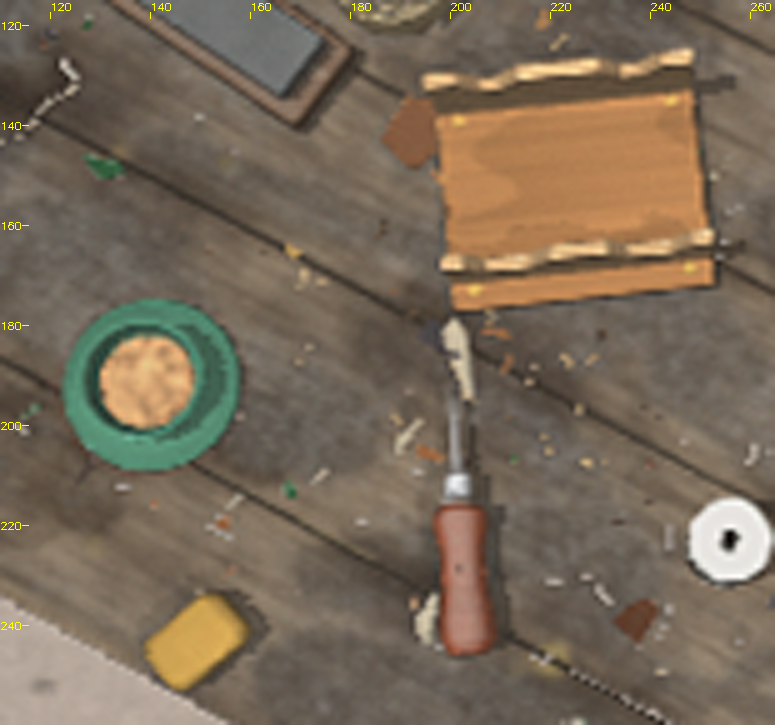

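View pics/c2.png

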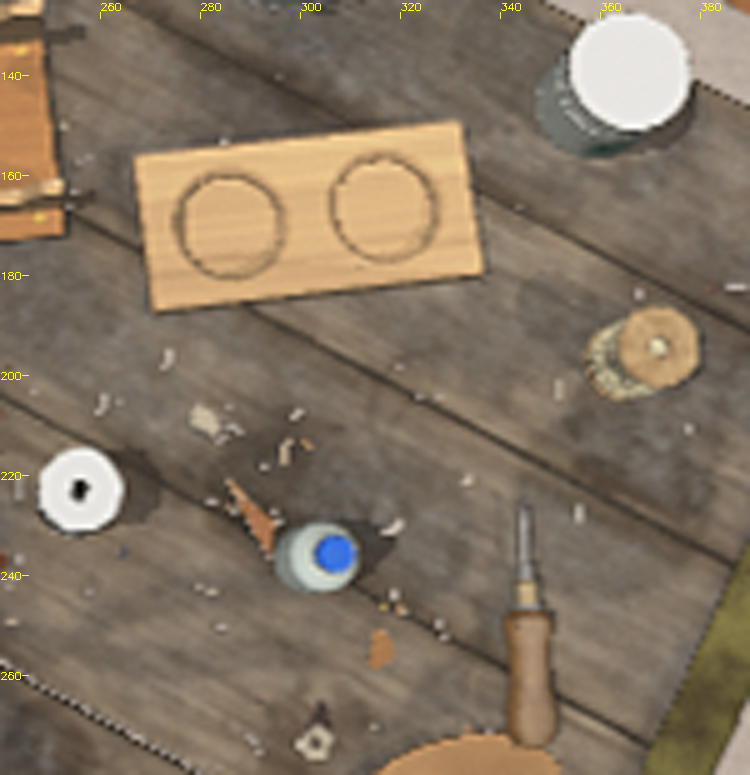

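```bash
cat >> h.py <<'E'
def ray(m,u,v,z,s=None):
    r,t=pose(m,s); d=r@np.array([(u-m['cx'])/m['fx'],(v-m['cy'])/m['fy'],1.]); return t+d*(z-t[2])/d[2]
E
python3 - <<'E'
from h import *
m=ctrl.camera_model('top'); w=np.load('top0w.npy')
P=lambda u,v,z: ray(m,u,v,z)[:2].round(1)
c=[P(267,156,22),P(332,149.2,22),P(337,179.6,22),P(270.6,187.4,22)]
print('block',c,np.mean(c,0)); print([np.linalg.norm(c[i]-c[(i+1)%4]) for i in range(4)], 'yaw',np.arctan2(*( (c[0]-c[1]+c[3]-c[2])[[0,1]]*[-1,1])), )
print('wells', P(285.6,170,16),P(315.8,166.8,16))
print('black',P(256.2,223,60),'cream',P(371.8,194.3,60),'bottle cap',P(307,235.5,95))
print('stand', P(140.3,191.5,12),P(139,191,12))
print('red: tip,ferrule,rear',P(201,179,13.5),P(201.6,212,13.5),P(203.3,246,13.5))
print('plain',P(345,226,12),P(345.5,243,12),P(346.5,274,12))
print('rack rear top ends',P(194.6,131,61),P(249,125.5,61),'front top',P(198.5,168,61),P(252.8,162,61),'base front',P(201,177,10),P(253.4,171.6,10))
print('wax',P(149.5,243.5,20))
# cloud based
def sel(x0,x1,y0,y1,z0,z1):
    k=(w[...,0]>x0)&(w[...,0]<x1)&(w[...,1]>y0)&(w[...,1]<y1)&(w[...,2]>z0)&(w[...,2]<z1); return w[k]
for n,a in dict(black=(430,510,-110,-30,50,70),cream=(510,590,-420,-340,50,70),cap=(400,470,-230,-160,85,110),red=(380,500,50,110,12,40),plain=(330,430,-350,-290,12,40),racktop=(590,780,-80,120,45,75),jar=(630,760,-430,-300,65,85)).items():
    q=sel(*a); print(n,len(q),q.mean(0).round(1),(q.min(0)+q.max(0)).round(1)/2,q.max(0)-q.min(0))
E
```

```text
block [array([662.5, -98. ]), array([ 685.1, -286.9]), array([ 595.4, -298.4]), array([ 571. , -108.1])] [ 628.5  -197.85]
[np.float64(190.24712875625744), np.float64(90.43417495615255), np.float64(191.85789011661728), np.float64(92.05574398156804)] yaw 0.12331623623700151
wells [ 623.3 -151.9] [ 633.7 -239.6]
black [467.6 -66.3] cream [ 547.9 -382.7] bottle cap [ 434.  -195.7]
stand [557.6 259.6] [559.  263.3]
red: tip,ferrule,rear [595.   89.9] [500.7  85.5] [406.5  78.2]
plain [ 463.9 -319.4] [ 416.3 -319. ] [ 331.5 -318.5]
rack rear top ends [721.  105.4] [739.2 -45.2] front top [616.2  91.6] [634.7 -56.4] base front [601.5  90.5] [618.9 -59.5]
wax [412.6 224.2]
black 220 [468.1 -63.5  60.6] [467.75 -63.1   57.7 ] [42.86489727 42.67796741 15.06886992]
cream 223 [ 547.5 -378.3   60.2] [ 547.3  -379.05   58.15] [42.1792651  42.79871145 15.79992602]
cap 46 [ 433.4 -193.3   96. ] [ 433.95 -194.3    92.6 ] [17.92935663 18.87342042 14.00608432]
red 321 [451.3  81.2  27.3] [454.45  81.75  25.7 ] [90.72819536 34.81668309 17.40801308]
plain 296 [ 374.4 -311.8   24.2] [ 379.45 -309.75   22.4 ] [95.76512678 35.58916385 19.12509163]
racktop 300 [701.2  31.2  54.2] [679.2   27.85  55.15] [124.48542543 158.87289287  20.2314118 ]
jar 478 [ 699.8 -365.6   74. ] [ 701.2 -365.8   71.8] [68.10811903 68.65028007 13.54455642]
```

{"fn": "arm_command", "kwargs": {"rows": [{"translation":[0,0,0],"yaw":-0.9},{"translation":[0,0,0],"yaw":-0.9},{"translation":[0,0,0],"yaw":-0.9},{"translation":[0,0,0],"yaw":-0.42},{"translation":[0,0,0],"yaw":0}], "grip": 0}}

```text
time: 0.52
ee_pos: [181.2, 650.2, 404.3]
eef_rot: [-0.0, -0.001, 1.0, -0.0]
wrist_force: [-0.3, 0.1, 0.1]
gripper_width: 85.2
```

{"fn": "arm_command", "kwargs": {"rows": [{"translation":[-0.45,-1,0],"yaw":0},{"translation":[-0.45,-1,0],"yaw":0},{"translation":[-0.45,-1,0],"yaw":0},{"translation":[-0.45,-1,0],"yaw":0},{"translation":[-0.45,-1,0],"yaw":0}]}}

```text
time: 0.93
ee_pos: [226.5, 549.3, 404.3]
eef_rot: [-0.0, 0.001, 1.0, -0.0]
wrist_force: [0.7, 1.0, -0.6]
gripper_width: 85.5
```

{"fn": "arm_command", "kwargs": {"rows": [{"translation":[-0.45,-1,0],"yaw":0},{"translation":[-0.45,-1,0],"yaw":0},{"translation":[-0.45,-1,0],"yaw":0},{"translation":[-0.45,-1,0],"yaw":0},{"translation":[-0.45,-1,0],"yaw":0}]}}

```text
time: 1.35
ee_pos: [271.6, 449.2, 404.5]
eef_rot: [-0.0, 0.001, 1.0, -0.0]
wrist_force: [-0.3, -0.6, 1.1]
gripper_width: 85.2
```

{"fn": "arm_command", "kwargs": {"rows": [{"translation":[-0.45,-1,0],"yaw":0},{"translation":[-0.45,-1,0],"yaw":0},{"translation":[-0.45,-1,0],"yaw":0},{"translation":[-0.45,-1,0],"yaw":0},{"translation":[-0.45,-1,0],"yaw":0}]}}

```text
time: 1.77
ee_pos: [316.6, 349.3, 404.6]
eef_rot: [-0.0, 0.001, 1.0, -0.0]
wrist_force: [0.1, -0.6, 0.1]
gripper_width: 85.3
```

{"fn": "arm_command", "kwargs": {"rows": [{"translation":[-1,-1,0],"yaw":0},{"translation":[-1,-1,0],"yaw":0},{"translation":[-1,-1,0],"yaw":0},{"translation":[-1,-1,0],"yaw":0},{"translation":[-1,-1,0],"yaw":0}]}}

```text
time: 2.18
ee_pos: [417.1, 249.1, 404.7]
eef_rot: [0.0, 0.001, 1.0, 0.0]
wrist_force: [1.1, -0.2, 0.1]
gripper_width: 85.3
```

{"fn": "arm_command", "kwargs": {"rows": [{"translation":[-0.5,-1,0],"yaw":0},{"translation":[-0.5,-1,0],"yaw":0},{"translation":[-0.5,-1,0],"yaw":0},{"translation":[-0.5,-1,0],"yaw":0},{"translation":[0,0,0],"yaw":0}]}}

```text
time: 2.6
ee_pos: [457.5, 167.9, 404.5]
eef_rot: [0.0, 0.002, 1.0, -0.0]
wrist_force: [0.5, 0.4, 0.3]
gripper_width: 85.3
```

Run:
```python
from h import *
s,p,d,m=snap('wrist','w1'); print(m,s['ee_pos']); np.save('w1w.npy',cloud(d,m,s))
```

```text
{'fx': 293.60739075806674, 'fy': 293.60739075806674, 'cx': 262.307744855676, 'cy': 195.50491949480946, 'tool_from_camera': array([[-3.86182376e-04, -9.55681127e-01, -2.94403524e-01,
         7.51740950e+01],
       [ 9.99999894e-01, -2.95348454e-04, -3.52996425e-04,
        -2.61065677e-01],
       [ 2.50400395e-04, -2.94403629e-01,  9.55681140e-01,
         3.06555396e+01],
       [ 0.00000000e+00,  0.00000000e+00,  0.00000000e+00,
         1.00000000e+00]])} [457.50733989 167.93642136 404.48376097]
```

View pics/w1.png

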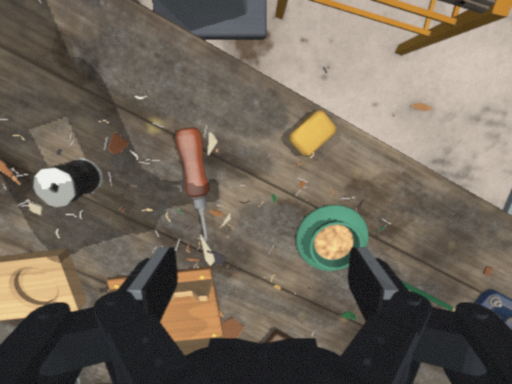

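```bash
cat >> h.py <<'E'
def crop(fn,out,x0,y0,x1,y1,k):
    i=cv2.imread(f'pics/{fn}.png'); c=cv2.resize(i[y0:y1,x0:x1],None,fx=k,fy=k,interpolation=cv2.INTER_CUBIC)
    for x in range(x0-x0%10+10,x1,10): cv2.putText(c,str(x),((x-x0)*k-10,10),0,.35,(0,255,255),1); cv2.line(c,((x-x0)*k,12),((x-x0)*k,18),(0,255,255),1)
    for y in range(y0-y0%10+10,y1,10): cv2.putText(c,str(y),(0,(y-y0)*k+4),0,.35,(0,255,255),1);cv2.line(c,(22,(y-y0)*k),(28,(y-y0)*k),(0,255,255),1)
    cv2.imwrite(f'pics/{out}.png',c)
E
python3 - <<'E'
from h import *
crop('w1','w1a',165,115,225,255,5); crop('w1','w1b',285,195,385,285,6)
E
```

```text
(no output)
```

View pics/w1a.png

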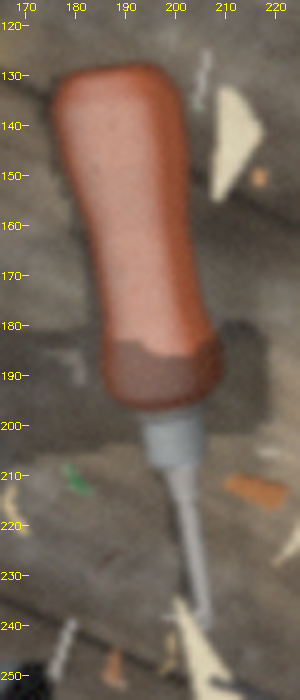

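View pics/w1b.png

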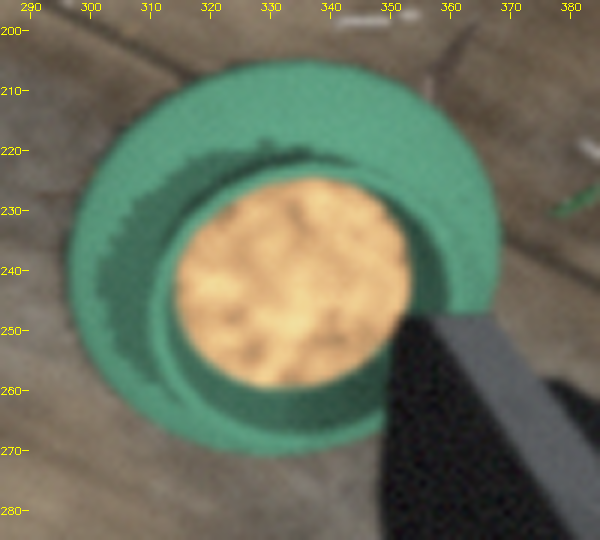

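Run:
```python
from h import *
m=ctrl.camera_model('wrist'); s=ctrl.get_state(); w=np.load('w1w.npy')
P=lambda u,v,z: ray(m,u,v,z,s)[:2].round(1)
print('stand cork',P(334,242.2,12),'foot',[P(u,v,5) for u,v in [(296.5,240),(368.5,237),(335,205),(330,271)]])
a,b,c=P(187.5,128,13.5),P(194,197,13.5),P(206.5,240,4)
print('red rear',a,'front',b,np.linalg.norm(a-b),'tip',c,np.linalg.norm(a-c),'ang',np.arctan2(*(b-a)[::-1]),np.arctan2(*(c-a)[::-1]))
e=(c-a)/np.linalg.norm(c-a); print('grasp',a+52*e)
print(P(196,160,13.5)) 
k=(w[...,2]>16)&(w[...,2]<40)&(abs(w[...,1]-85)<40)&(w[...,0]>390)&(w[...,0]<500); q=w[k]; print('handle cloud',q.mean(0),q.min(0),q.max(0))
c2=np.cov(q[:,:2].T); v=np.linalg.eigh(c2)[1][:,1]; print(np.arctan(v[1]/v[0]))
print('wax',w[133,313],'black',P(62,187,60))
```

```text
stand cork [559.8 265.4] foot [array([559.7, 215.3]), array([555.5, 314.1]), array([508.9, 264.9]), array([608.4, 264.6])]
red rear [407.6  79.1] front [494.4  80.6] 86.81295986199291 tip [559.7  91. ] 152.5648059022788 ang 0.017279386041904522 0.078078948639267
grasp [459.44157613  83.1559813 ]
[446.4  86.5]
handle cloud [449.25831041  83.56243922  26.11145949] [407.62101163  63.75647313  16.00814049] [499.9921843   99.75300963  32.380264  ]
0.09694095752026771
wax [413.9585583  226.99378703  22.28881128] black [467.7 -53.6]
```

{"fn": "arm_command", "kwargs": {"rows": [{"translation":[-0.07,-0.85,0.6],"yaw":0},{"translation":[0,-0.85,0.6],"yaw":0},{"translation":[0,-0.85,0.6],"yaw":0},{"translation":[0,-0.85,0.6],"yaw":0},{"translation":[0,-0.84,0.6],"yaw":0}]}}

```text
time: 3.07
ee_pos: [457.5, 85.5, 344.1]
eef_rot: [-0.0, 0.0, 1.0, 0.0]
wrist_force: [0.2, 0.8, -0.9]
gripper_width: 85.2
```

{"fn": "arm_command", "kwargs": {"rows": [{"translation":[0,0,0.8],"yaw":-0.92},{"translation":[0,0,0.8],"yaw":0},{"translation":[0,0,0.6],"yaw":0},{"translation":[0,0,0],"yaw":0},{"translation":[0,0,0],"yaw":0}]}}

```text
time: 3.48
ee_pos: [457.8, 86.0, 300.6]
eef_rot: [-0.0, -0.04, 0.999, -0.0]
wrist_force: [1.1, -0.1, 0.1]
gripper_width: 85.6
```

Run:
```python
from h import *
s,p,d,m=snap('wrist','w2'); print(s['ee_pos'],s['eef_rot'])
T=np.array(m['tool_from_camera']); 
def proj(p):
    r,t=pose(m,s); c=r.T@(np.array(p)-t); return c[0]/c[2]*m['fx']+m['cx'], c[1]/c[2]*m['fy']+m['cy']
A=R.from_quat(s['eef_rot'],scalar_first=True).as_matrix()
print('yangle',np.arctan2(A[1,1],A[0,1])-np.pi/2)
print('proj grasp',proj([459.4,83.5,27]),proj([407,79.5,14]))
i=cv2.imread('pics/w2.png'); cv2.imwrite('pics/w2a.png',cv2.resize(i,(768,576)))
```

```text
[457.77451914  86.04196306 300.59569638] [-4.51258976e-04 -4.02202751e-02  9.99190735e-01 -1.77241190e-06]
yangle 0.08046224708571437
proj grasp (np.float64(259.6272449980866), np.float64(197.73598453913422)) (np.float64(259.8369034357717), np.float64(134.73547484249647))
```

View pics/w2a.png

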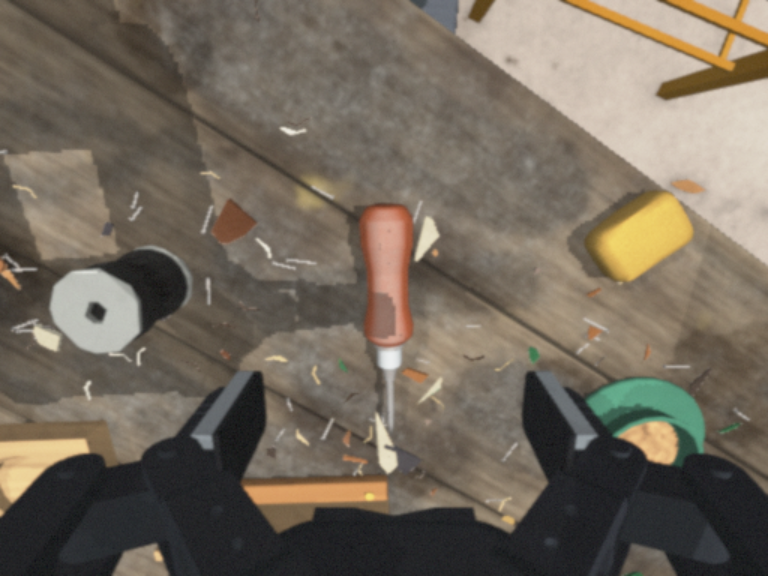

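The awl is vertical in the image at column 258, about 3 mm to the -y side of the finger midline (262.7). I'll shift and descend.

{"fn": "arm_command", "kwargs": {"rows": [{"translation":[-0.05,-0.15,1],"yaw":0},{"translation":[0,0,1],"yaw":0},{"translation":[0,0,1],"yaw":0},{"translation":[0,0,1],"yaw":0},{"translation":[0,0,1],"yaw":0}]}}

```text
time: 3.95
ee_pos: [459.5, 83.0, 201.1]
eef_rot: [0.001, -0.04, 0.999, 0.0]
wrist_force: [0.0, -0.1, 0.2]
gripper_width: 85.3
```

{"fn": "arm_command", "kwargs": {"rows": [{"translation":[0,0,0.6],"yaw":0},{"translation":[0,0,0.55],"yaw":0},{"translation":[0,0,0],"yaw":0}]}}

```text
time: 4.2
ee_pos: [458.9, 82.7, 176.5]
eef_rot: [-0.001, -0.04, 0.999, -0.0]
wrist_force: [0.5, -0.2, -0.6]
gripper_width: 85.2
```

{"fn": "arm_command", "kwargs": {"rows": [{"translation":[0,0,0],"yaw":0},{"translation":[0,0,0],"yaw":0},{"translation":[0,0,0],"yaw":0},{"translation":[0,0,0],"yaw":0},{"translation":[0,0,0],"yaw":0}], "grip": 1}}

```text
time: 4.62
ee_pos: [459.3, 82.6, 178.3]
eef_rot: [0.0, -0.04, 0.999, 0.0]
wrist_force: [-0.2, 0.1, 0.6]
gripper_width: 25.5
```

{"fn": "arm_command", "kwargs": {"rows": [{"translation":[0,0,0],"yaw":0},{"translation":[0,0,0],"yaw":0},{"translation":[0,0,0],"yaw":0},{"translation":[0,0,0],"yaw":0},{"translation":[0,0,0],"yaw":0}]}}

```text
time: 5.03
ee_pos: [459.4, 82.7, 178.4]
eef_rot: [0.001, -0.04, 0.999, 0.0]
wrist_force: [-1.5, 0.4, 6.6]
gripper_width: 18.7
```

{"fn": "arm_command", "kwargs": {"rows": [{"translation":[0,0,-0.5],"yaw":0},{"translation":[0,0,-1],"yaw":0},{"translation":[0,0,-1],"yaw":0},{"translation":[0,0,-1],"yaw":0},{"translation":[0,0,-1],"yaw":0}]}}

```text
time: 5.45
ee_pos: [458.9, 82.6, 269.3]
eef_rot: [0.0, -0.04, 0.999, 0.0]
wrist_force: [0.2, -0.6, -0.2]
gripper_width: 19.0
```

{"fn": "arm_command", "kwargs": {"rows": [{"translation":[0,0,-1],"yaw":-0.45},{"translation":[0,0,-1],"yaw":0},{"translation":[-0.5,0,-0.6],"yaw":0},{"translation":[-1,0,0],"yaw":0},{"translation":[-0.5,0,0],"yaw":0}]}}

```text
time: 5.87
ee_pos: [499.9, 87.5, 321.3]
eef_rot: [0.001, -0.06, 0.998, 0.0]
wrist_force: [0.3, 0.0, -1.3]
gripper_width: 19.2
```

Run:
```python
from h import *
s,p,d,m=snap('wrist','w3'); print(s['ee_pos'],s['eef_rot'],s['gripper_width'],s['wrist_force'])
A=R.from_quat(s['eef_rot'],scalar_first=True).as_matrix()
print('yangle',np.arctan2(A[1,1],A[0,1])-np.pi/2)
i=cv2.imread('pics/w3.png'); cv2.imwrite('pics/w3a.png',cv2.resize(i,(768,576)))
s,p,d,m=snap('top','t3'); crop('t3','t3a',160,100,280,260,5)
```

```text
[499.86966917  87.54069307 321.33659754] [ 1.20376523e-03 -5.99528830e-02  9.98200480e-01  7.29461100e-05] 19.20105773028366 [ 0.33819032  0.01579409 -1.2992088 ]
yangle 0.11997780194700902
```

View pics/w3a.png

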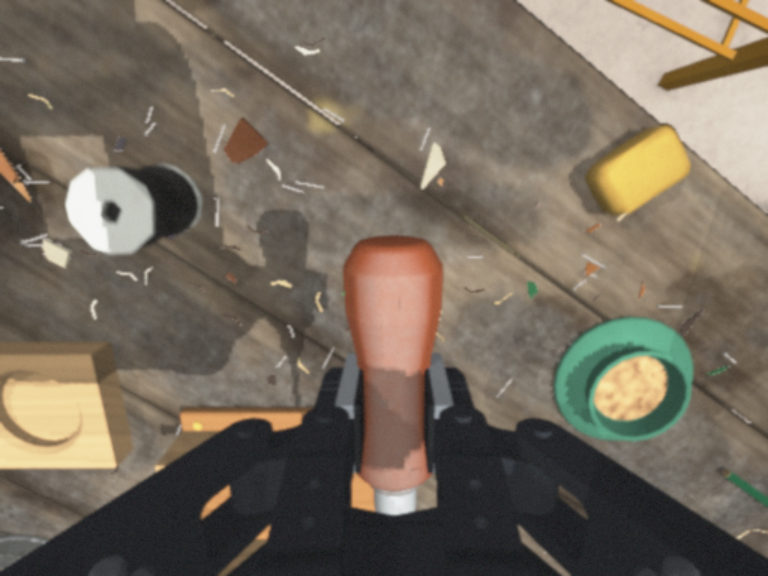

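View pics/t3a.png

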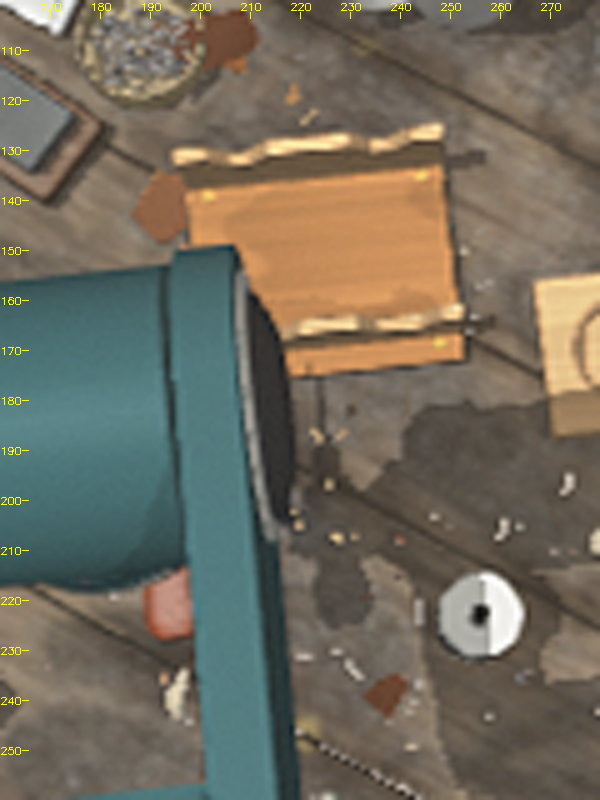

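Run:
```python
from h import *
crop('w3','w3b',60,240,220,330,5)
m=ctrl.camera_model('wrist'); s=ctrl.get_state()
P=lambda u,v,z: ray(m,u,v,z,s).round(1)
print(P(74,140.7,60),P(120,273,10),P(120,273,61), 'stand',P(629/1.5,387/1.5,12))
```

```text
[468.1 -63.   60. ] [615.3 -54.   10. ] [580.5 -29.8  61. ] stand [558. 261.  12.]
```

View pics/w3b.png

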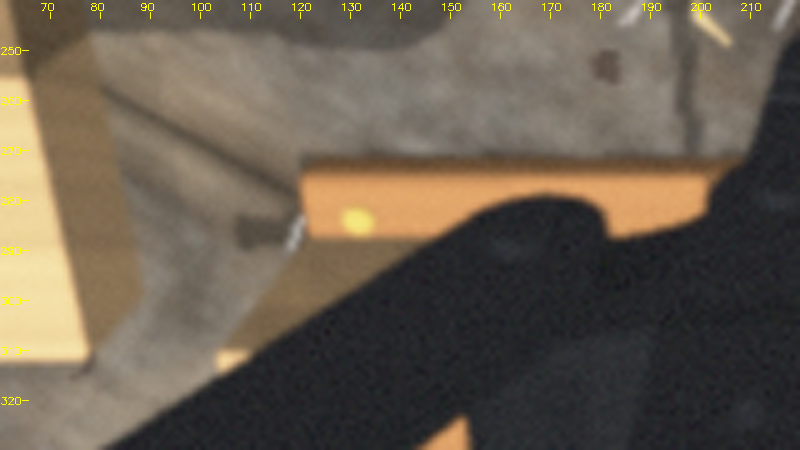

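{"fn": "arm_command", "kwargs": {"rows": [{"translation":[-1,-0.4,0],"yaw":0},{"translation":[-1,-0.4,0],"yaw":0},{"translation":[-1,-0.4,0],"yaw":0},{"translation":[-1,-0.4,0],"yaw":0},{"translation":[-1,-0.43,0],"yaw":0}]}}

```text
time: 6.38
ee_pos: [603.2, 58.8, 319.1]
eef_rot: [-0.001, -0.06, 0.998, -0.0]
wrist_force: [-0.3, 0.3, -0.2]
gripper_width: 19.4
```

{"fn": "arm_command", "kwargs": {"rows": [{"translation":[-1,0,0],"yaw":0},{"translation":[-1,0,0],"yaw":0},{"translation":[-0.6,0,0.5],"yaw":0},{"translation":[0,0,0.5],"yaw":0},{"translation":[0,0,0],"yaw":0}]}}

```text
time: 6.8
ee_pos: [653.9, 65.3, 296.5]
eef_rot: [-0.002, -0.06, 0.998, -0.0]
wrist_force: [-0.4, 0.7, -2.0]
gripper_width: 19.3
```

Run:
```python
from h import *
m=ctrl.camera_model('wrist')
s,p,d,m=snap('wrist','w4'); print(s['ee_pos'],s['eef_rot'],s['gripper_width'],s['wrist_force'])
s,p,d,m=snap('scene','s4'); crop('s4','s4a',200,120,340,240,6)
i=cv2.imread('pics/w4.png'); cv2.imwrite('pics/w4a.png',cv2.resize(i,(768,576)))
```

```text
[653.87733055  65.27572448 296.54157751] [-2.40425540e-03 -5.99650413e-02  9.98197582e-01 -1.21656319e-06] 19.280282888375037 [-0.43986235  0.72123173 -2.04490453]
```

View pics/w4a.png

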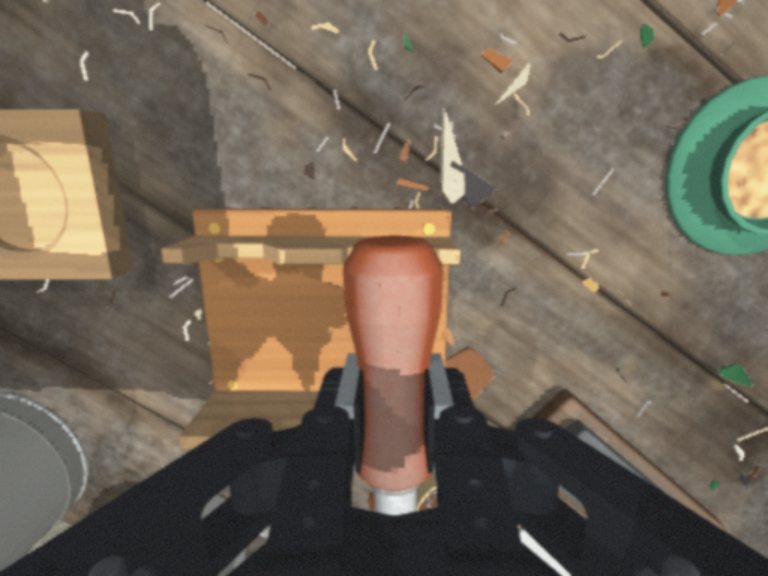

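View pics/s4a.png

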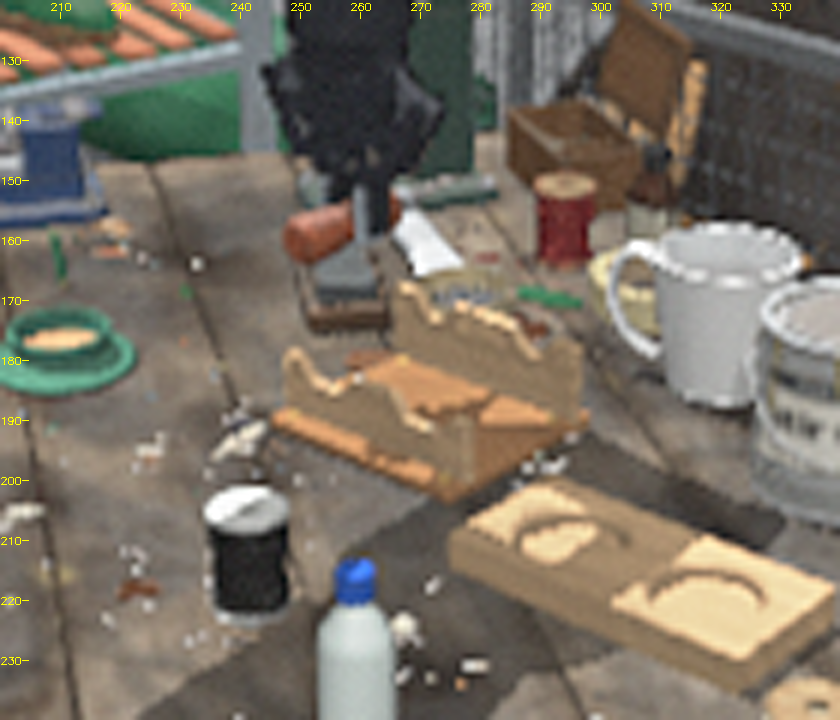

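Run:
```python
from h import *
m=ctrl.camera_model('wrist'); s=ctrl.get_state()
A=R.from_quat(s['eef_rot'],scalar_first=True).as_matrix(); p=np.array(s['ee_pos'])
T=lambda u,v,z: (A.T@(ray(m,u/1.5,v/1.5,z,s)-p)).round(1)[:2]
print('tool frame: base', T(193,211,10),T(452,211,10),'board top rear edge',T(163,262,61),T(460,262,61), 'handle rear',T(393,240,133),'yang',np.arctan2(A[1,1],A[0,1])-np.pi/2)
s,p,d,m=snap('wrist','w4'); w=cloud(d,m,s); crop('w4','w4b',100,130,320,300,3)
k=(w[...,2]>52)&(w[...,2]<64)&(w[...,0]>590)&(w[...,0]<660)&(w[...,1]>-80)&(w[...,1]<130); q=(w[k]-np.array(s['ee_pos']))@A
print(q.min(0),q.max(0),q.mean(0))
```

```text
tool frame: base [  45.6 -116.8] [45.6 33.7] board top rear edge [  27.1 -111.5] [27.1 31.8] handle rear [50.8 -0.4] yang 0.12009703339173994Traceback (most recent call last):
  File "<stdin>", line 8, in <module>
    return umr_minimum(a, axis, None, out, keepdims, initial, where)
ValueError: zero-size array to reduction operation minimum which has no identity
```

View pics/w4b.png

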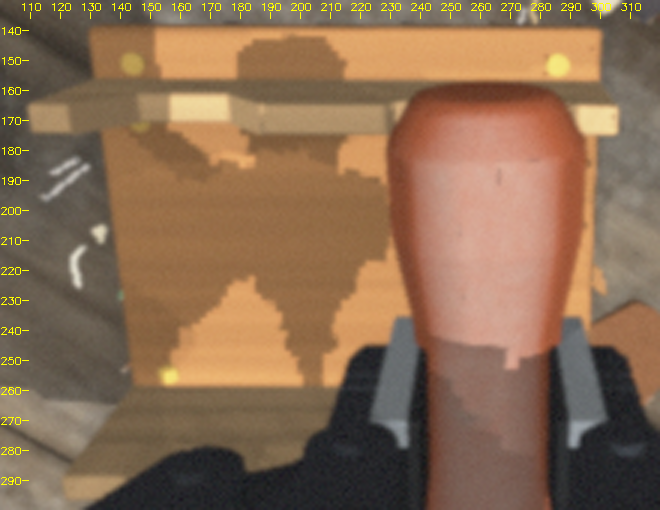

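{"fn": "arm_command", "kwargs": {"rows": [{"translation":[-0.22,-0.08,0.5],"yaw":0},{"translation":[0,0,1],"yaw":0},{"translation":[0,0,1],"yaw":0},{"translation":[0,0,0.5],"yaw":0},{"translation":[0,0,0],"yaw":0}]}}

```text
time: 7.37
ee_pos: [658.5, 64.1, 237.1]
eef_rot: [-0.002, -0.06, 0.998, -0.0]
wrist_force: [-0.9, -0.1, -1.5]
gripper_width: 19.1
```

Run:
```python
from h import *
s,p,d,m=snap('scene','s5'); crop('s5','s5a',235,130,315,220,8)
```

```text
(no output)
```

View pics/s5a.png

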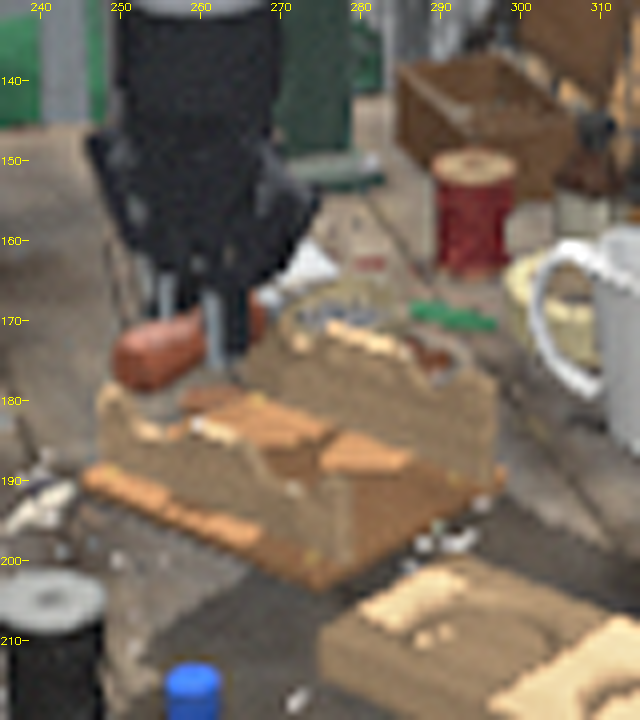

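{"fn": "arm_command", "kwargs": {"rows": [{"translation":[0,0,0.4],"yaw":0},{"translation":[0,0,0.4],"yaw":0},{"translation":[0,0,0.3],"yaw":0},{"translation":[0,0,0],"yaw":0}]}}

```text
time: 7.75
ee_pos: [658.9, 64.2, 216.3]
eef_rot: [-0.001, -0.06, 0.998, -0.0]
wrist_force: [0.3, 0.1, 0.0]
gripper_width: 18.9
```

{"fn": "arm_command", "kwargs": {"rows": [{"translation":[0,0,0.1],"yaw":0},{"translation":[0,0,0],"yaw":0}]}}

```text
time: 7.92
ee_pos: [659.2, 64.3, 215.7]
eef_rot: [0.0, -0.06, 0.998, -0.0]
wrist_force: [-0.6, 0.0, -1.0]
gripper_width: 19.2
```

{"fn": "arm_command", "kwargs": {"rows": [{"translation":[0,0,0.1],"yaw":0},{"translation":[0,0,0],"yaw":0},{"translation":[0,0,0],"yaw":0}]}}

```text
time: 8.17
ee_pos: [659.2, 64.2, 213.8]
eef_rot: [0.0, -0.06, 0.998, -0.0]
wrist_force: [-0.3, -0.3, -0.6]
gripper_width: 19.1
```

{"fn": "arm_command", "kwargs": {"rows": [{"translation":[0,0,0.1],"yaw":0},{"translation":[0,0,0],"yaw":0},{"translation":[0,0,0],"yaw":0}]}}

```text
time: 8.42
ee_pos: [659.5, 64.2, 213.0]
eef_rot: [0.001, -0.06, 0.998, -0.0]
wrist_force: [-2.1, -0.5, 8.5]
gripper_width: 18.8
```

Contact (8.5 N) at the expected height. Release partially.

{"fn": "arm_command", "kwargs": {"rows": [{"translation":[0,0,0],"yaw":0},{"translation":[0,0,0],"yaw":0},{"translation":[0,0,0],"yaw":0},{"translation":[0,0,0],"yaw":0}], "grip": 0.45}}

```text
time: 8.75
ee_pos: [659.1, 64.3, 211.6]
eef_rot: [-0.0, -0.06, 0.998, -0.0]
wrist_force: [0.7, -0.7, -1.0]
gripper_width: 46.9
```

{"fn": "arm_command", "kwargs": {"rows": [{"translation":[0,0,-0.5],"yaw":0},{"translation":[0,0,-1],"yaw":0},{"translation":[0,0,-1],"yaw":0},{"translation":[0,0,-1],"yaw":0},{"translation":[0,0,-1],"yaw":0}]}}

```text
time: 9.17
ee_pos: [659.1, 64.3, 303.5]
eef_rot: [0.0, -0.06, 0.998, 0.0]
wrist_force: [-0.5, 0.2, 0.9]
gripper_width: 46.7
```

Run:
```python
from h import *
s,p,d,m=snap('scene','s6'); crop('s6','s6a',235,130,315,220,6)
s,p,d,m=snap('wrist','w6');print(s['ee_pos'],s['gripper_width']); crop('w6','w6a',80,120,370,340,2)
```

```text
[659.57687953  64.30102879 308.16830711] 47.16033773545325
```

View pics/s6a.png

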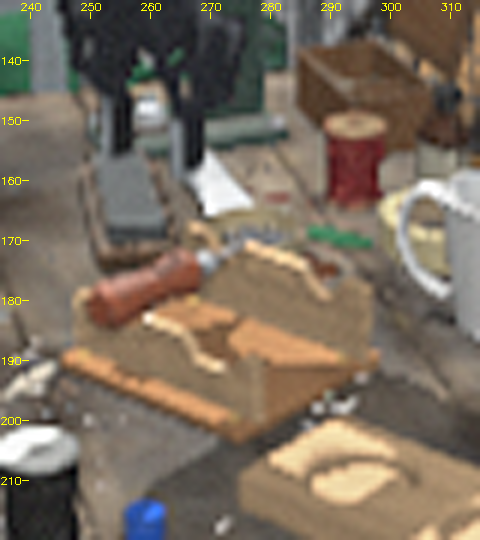

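View pics/w6a.png

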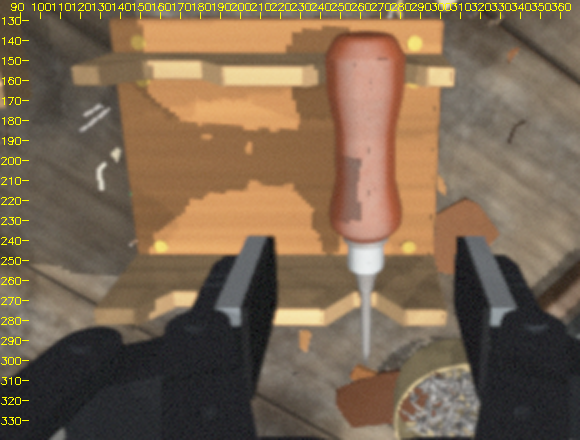

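```bash
cat >> h.py <<'E'
def toolpt(m,s):
    A=R.from_quat(s['eef_rot'],scalar_first=True).as_matrix(); p=np.array(s['ee_pos'])
    return lambda u,v,z:(A.T@(ray(m,u,v,z,s)-p)).round(1)[:2]
E
python3 - <<'E'
from h import *
m=ctrl.camera_model('wrist'); s=ctrl.get_state(); T=toolpt(m,s)
print('base',T(135,130,10),T(301.5,130,10),'rear',T(262,137,48),'front handle',T(262,240,48),'tip',T(263,299,50))
E
```

```text
base [  54.1 -113.1] [54.1 34.4] rear [51.9 -0.6] front handle [-34.7  -0.6] tip [-92.5   0.3]
```

{"fn": "arm_command", "kwargs": {"rows": [{"translation":[1,-0.52,-0.2],"yaw":0},{"translation":[1,-0.52,-0.2],"yaw":0},{"translation":[1,-0.52,-0.2],"yaw":0},{"translation":[1,-0.52,0],"yaw":0},{"translation":[1,-0.52,0],"yaw":0}], "grip": 0}}

```text
time: 9.68
ee_pos: [565.1, 0.2, 313.9]
eef_rot: [0.0, -0.06, 0.998, -0.0]
wrist_force: [-0.0, -0.2, -1.0]
gripper_width: 85.3
```

{"fn": "arm_command", "kwargs": {"rows": [{"translation":[1,-0.52,0],"yaw":0},{"translation":[1,-0.52,0],"yaw":0},{"translation":[1,-0.52,0],"yaw":0},{"translation":[1,-0.52,0],"yaw":0},{"translation":[1,-0.52,0],"yaw":0}]}}

```text
time: 10.1
ee_pos: [472.0, -63.4, 313.6]
eef_rot: [-0.0, -0.06, 0.998, 0.0]
wrist_force: [-0.2, -0.1, -0.1]
gripper_width: 84.9
```

{"fn": "arm_command", "kwargs": {"rows": [{"translation":[0.27,0,0],"yaw":0},{"translation":[0,0,0],"yaw":0},{"translation":[0,0,0],"yaw":0}]}}

```text
time: 10.35
ee_pos: [467.8, -63.5, 314.0]
eef_rot: [0.0, -0.06, 0.998, -0.0]
wrist_force: [-0.5, 0.3, 0.9]
gripper_width: 85.3
```

Run:
```python
from h import *
s,p,d,m=snap('wrist','w7');print(s['ee_pos'],s['gripper_width']); i=cv2.imread('pics/w7.png'); crop('w7','w7a',0,0,512,384,1); cv2.imwrite('pics/w7a.png',cv2.resize(i,(768,576)))
w=cloud(d,m,s); np.save('w7w.npy',w)
k=(w[...,2]>53)&(w[...,2]<75)&(abs(w[...,0]-468)<40)&(abs(w[...,1]+64)<40); q=w[k]; print((q.min(0)+q.max(0))/2,q.mean(0),q.max(0)-q.min(0))
```

```text
[467.83855594 -63.46836973 313.99103665] 85.2739534213148
[469.02327507 -64.83114482  58.16510274] [468.17424721 -64.77501456  59.64188095] [45.02910693 43.8406536   8.09672546]
```

View pics/w7a.png

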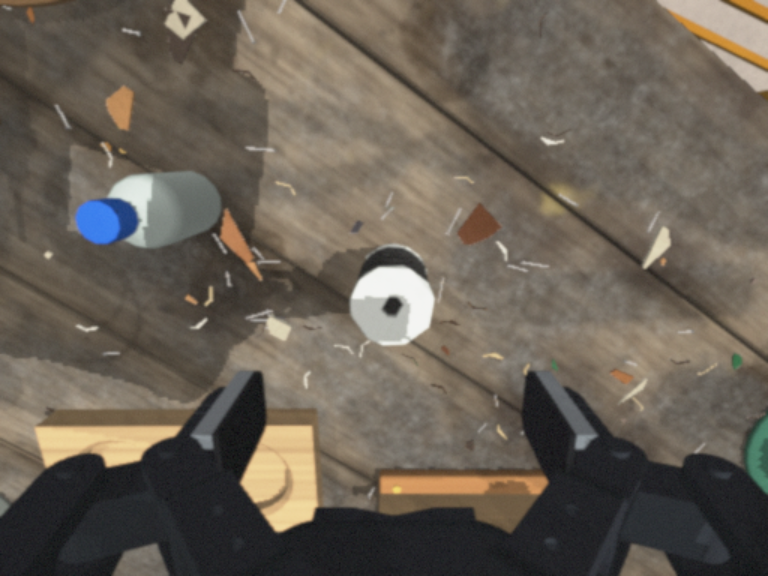

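{"fn": "arm_command", "kwargs": {"rows": [{"translation":[-0.04,-0.06,1],"yaw":0},{"translation":[0,0,1],"yaw":0},{"translation":[0,0,1],"yaw":0},{"translation":[0,0,1],"yaw":0},{"translation":[0,0,1],"yaw":0}]}}

```text
time: 10.82
ee_pos: [469.3, -64.1, 212.6]
eef_rot: [-0.0, -0.06, 0.998, 0.0]
wrist_force: [0.9, 0.2, 0.4]
gripper_width: 85.4
```

{"fn": "arm_command", "kwargs": {"rows": [{"translation":[0,0,0.8],"yaw":0},{"translation":[0,0,0],"yaw":0},{"translation":[0,0,0],"yaw":0}]}}

```text
time: 11.07
ee_pos: [469.0, -64.3, 197.3]
eef_rot: [-0.001, -0.06, 0.998, 0.0]
wrist_force: [-0.2, -0.8, 1.0]
gripper_width: 85.2
```

{"fn": "arm_command", "kwargs": {"rows": [{"translation":[0,0,0],"yaw":0},{"translation":[0,0,0],"yaw":0},{"translation":[0,0,0],"yaw":0},{"translation":[0,0,0],"yaw":0},{"translation":[0,0,0],"yaw":0}], "grip": 1}}

```text
time: 11.48
ee_pos: [469.0, -64.7, 199.0]
eef_rot: [0.001, -0.06, 0.998, -0.0]
wrist_force: [-1.8, 0.5, 5.9]
gripper_width: 43.7
```

{"fn": "arm_command", "kwargs": {"rows": [{"translation":[0,0,0],"yaw":0},{"translation":[0,0,0],"yaw":0},{"translation":[0,0,0],"yaw":0}]}}

```text
time: 11.73
ee_pos: [469.0, -64.7, 199.0]
eef_rot: [0.001, -0.06, 0.998, -0.0]
wrist_force: [-1.6, 0.9, 6.6]
gripper_width: 44.4
```

Run:
```python
from h import *
m=ctrl.camera_model('wrist')
s={'ee_pos':[467.84,-63.47,313.99],'eef_rot':[0,-0.06003,0.99820,0]}
P=lambda u,v,z: ray(m,u,v,z,s).round(1)[:2]
a,b=P(38/1.5,428/1.5,22),P(315/1.5,425/1.5,22); print(a,b,np.linalg.norm(a-b),'bottle',P(108/1.5,221/1.5,95))
e=(b-a)/np.linalg.norm(b-a); n=np.array([e[1],-e[0]]); print('ang',np.arctan2(n[1],n[0]),'centre',(a+b)/2+45*n)
```

```text
[ 598.2 -293.6] [ 573.2 -105.2] 190.05146671362473 bottle [ 433.4 -190.4]
ang 0.1319256631155291 centre [ 630.30896907 -193.48055081]
```

{"fn": "arm_command", "kwargs": {"rows": [{"translation":[0,0,-0.5],"yaw":0},{"translation":[0,0,-1],"yaw":0},{"translation":[0,0,-1],"yaw":0},{"translation":[0,0,-1],"yaw":0},{"translation":[-0.18,-0.15,-1],"yaw":0}]}}

```text
time: 12.15
ee_pos: [472.1, -67.0, 289.7]
eef_rot: [0.0, -0.06, 0.998, -0.0]
wrist_force: [0.2, 0.2, -1.2]
gripper_width: 44.4
```

{"fn": "arm_command", "kwargs": {"rows": [{"translation":[-1,-0.7,0],"yaw":0},{"translation":[-1,-0.7,0],"yaw":0},{"translation":[-1,-0.7,0],"yaw":0},{"translation":[-1,-0.7,0],"yaw":0},{"translation":[-1,-0.7,0],"yaw":0}]}}

```text
time: 12.57
ee_pos: [581.2, -125.4, 288.7]
eef_rot: [0.0, -0.06, 0.998, -0.0]
wrist_force: [0.4, 0.3, -0.6]
gripper_width: 44.3
```

{"fn": "arm_command", "kwargs": {"rows": [{"translation":[-1,-0.75,0],"yaw":0},{"translation":[-1,-0.75,0],"yaw":0},{"translation":[0,0,0],"yaw":0},{"translation":[0,0,0],"yaw":0}]}}

```text
time: 12.9
ee_pos: [624.0, -150.2, 287.9]
eef_rot: [-0.0, -0.06, 0.998, 0.0]
wrist_force: [-0.8, -0.6, -1.2]
gripper_width: 44.4
```

Run:
```python
from h import *
s,p,d,m=snap('wrist','w8');print(s['ee_pos'],s['gripper_width'],s['wrist_force']); crop('w8','w8a',60,120,460,384,2)
```

```text
[ 624.03580505 -150.2198041   287.93928921] 44.36681206214139 [-0.84681772 -0.55011985 -1.23839182]
```

View pics/w8a.png

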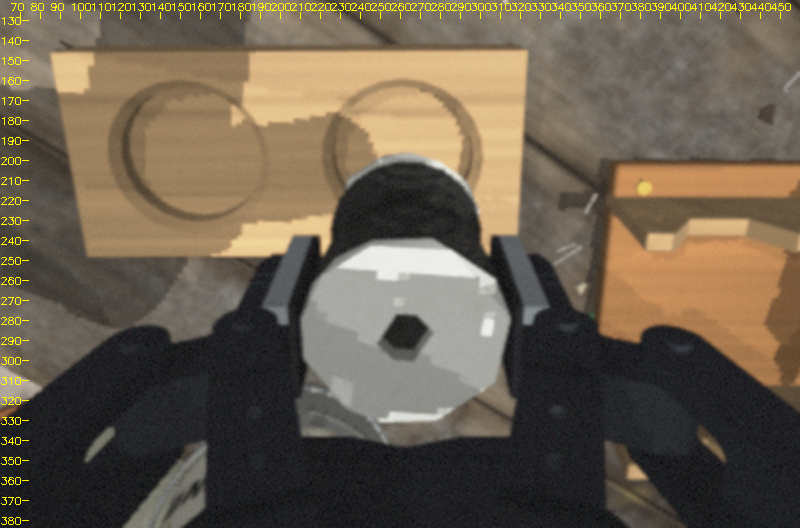

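Run:
```python
from h import *
m=ctrl.camera_model('wrist'); s=ctrl.get_state(); T=toolpt(m,s)
print('corners',T(86,145,22),T(324,145,22),T(104,248.5,22),'wells',T(154,196.5,22),T(261.5,196.5,22), 'right well top edge',T(261.5,159,22))
print('spool top ctr',T(263,285,155),'bot',T(262,219,90))
```

```text
corners [  44.9 -140.8] [44.8 48.8] [ -46.5 -140.9] wells [  1.9 -91.3] [ 1.8 -1. ] right well top edge [33.6 -1. ]
spool top ctr [ 6. -0.] bot [ 8.6 -0.5]
```

{"fn": "arm_command", "kwargs": {"rows": [{"translation":[-0.1,-0.05,0.5],"yaw":0},{"translation":[0,0,1],"yaw":0},{"translation":[0,0,1],"yaw":0},{"translation":[0,0,0.8],"yaw":0},{"translation":[0,0,0.4],"yaw":0}]}}

```text
time: 13.37
ee_pos: [624.6, -150.0, 211.2]
eef_rot: [-0.001, -0.06, 0.998, 0.0]
wrist_force: [-0.2, 0.4, -0.7]
gripper_width: 44.4
```

{"fn": "arm_command", "kwargs": {"rows": [{"translation":[0,0,0.15],"yaw":0},{"translation":[0,0,0],"yaw":0},{"translation":[0,0,0],"yaw":0}]}}

```text
time: 13.62
ee_pos: [625.8, -150.4, 211.7]
eef_rot: [0.001, -0.06, 0.998, -0.0]
wrist_force: [0.1, 0.7, -0.0]
gripper_width: 44.0
```

{"fn": "arm_command", "kwargs": {"rows": [{"translation":[0,0,0.1],"yaw":0},{"translation":[0,0,0],"yaw":0},{"translation":[0,0,0],"yaw":0}]}}

```text
time: 13.87
ee_pos: [625.7, -150.5, 209.2]
eef_rot: [0.0, -0.06, 0.998, -0.0]
wrist_force: [0.3, -0.0, -0.8]
gripper_width: 44.4
```

{"fn": "arm_command", "kwargs": {"rows": [{"translation":[0,0,0.08],"yaw":0},{"translation":[0,0,0],"yaw":0},{"translation":[0,0,0],"yaw":0}]}}

```text
time: 14.12
ee_pos: [625.9, -150.5, 209.0]
eef_rot: [0.001, -0.06, 0.998, -0.0]
wrist_force: [-7.1, 1.3, 13.8]
gripper_width: 44.2
```

Contact at the well floor height (209). Release and lift.

{"fn": "arm_command", "kwargs": {"rows": [{"translation":[0,0,0],"yaw":0},{"translation":[0,0,0],"yaw":0},{"translation":[0,0,0],"yaw":0},{"translation":[0,0,0],"yaw":0}], "grip": 0.1}}

```text
time: 14.45
ee_pos: [625.6, -150.5, 207.0]
eef_rot: [-0.0, -0.06, 0.998, 0.0]
wrist_force: [1.0, 0.5, -0.5]
gripper_width: 77.1
```

{"fn": "arm_command", "kwargs": {"rows": [{"translation":[0,0,-0.5],"yaw":0},{"translation":[0,0,-1],"yaw":0},{"translation":[0,0,-1],"yaw":0},{"translation":[0,0,-1],"yaw":0},{"translation":[0,0,-1],"yaw":0}]}}

```text
time: 14.87
ee_pos: [625.6, -150.5, 298.9]
eef_rot: [0.0, -0.06, 0.998, -0.0]
wrist_force: [0.9, -0.7, 0.5]
gripper_width: 76.6
```

Run:
```python
from h import *
s,p,d,m=snap('wrist','w9');print(s['ee_pos'],s['gripper_width'],s['wrist_force']); crop('w9','w9a',60,120,460,384,2)
```

```text
[ 625.55526992 -150.4681177   298.86839464] 76.627558816364 [ 0.86503414 -0.65505115  0.46140506]
```

View pics/w9a.png

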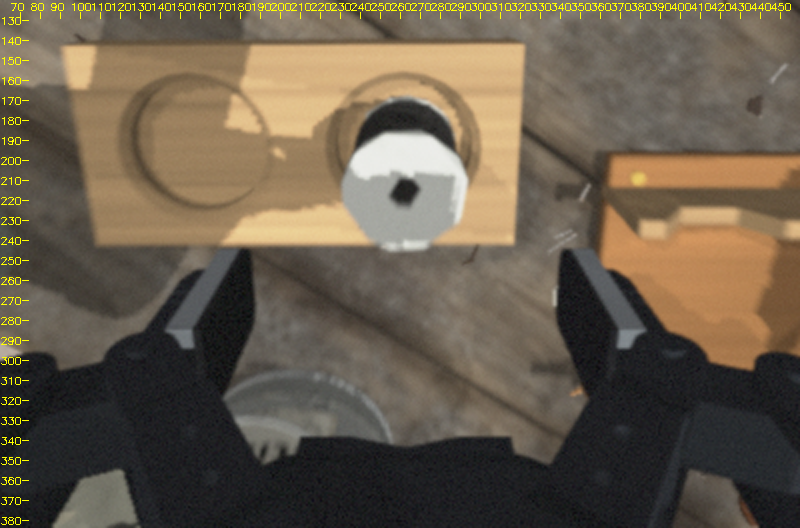

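{"fn": "arm_command", "kwargs": {"rows": [{"translation":[0.48,-1,-0.2],"yaw":0},{"translation":[0.48,-1,-0.2],"yaw":0},{"translation":[0.48,-1,-0.2],"yaw":0},{"translation":[0.48,-1,0],"yaw":0},{"translation":[0.48,-1,0],"yaw":0}], "grip": 0}}

```text
time: 15.33
ee_pos: [589.5, -256.4, 310.1]
eef_rot: [0.0, -0.06, 0.998, -0.0]
wrist_force: [0.2, 0.3, 0.9]
gripper_width: 85.2
```

{"fn": "arm_command", "kwargs": {"rows": [{"translation":[0.48,-1,0],"yaw":0},{"translation":[0.48,-1,0],"yaw":0},{"translation":[0.48,-1,0],"yaw":0},{"translation":[0.48,-1,0],"yaw":0},{"translation":[0.48,-1,0],"yaw":0}]}}

```text
time: 15.75
ee_pos: [553.8, -361.6, 309.8]
eef_rot: [0.0, -0.06, 0.998, -0.0]
wrist_force: [0.4, -0.3, 0.1]
gripper_width: 85.3
```

{"fn": "arm_command", "kwargs": {"rows": [{"translation":[0.44,-0.9,0],"yaw":0},{"translation":[0,0,0],"yaw":0},{"translation":[0,0,0],"yaw":0}]}}

```text
time: 16.0
ee_pos: [547.3, -380.1, 309.5]
eef_rot: [0.0, -0.059, 0.998, -0.0]
wrist_force: [-0.3, 1.0, -0.7]
gripper_width: 85.4
```

Run:
```python
from h import *
s,p,d,m=snap('wrist','w10');print(s['ee_pos'],s['gripper_width'],s['wrist_force']); i=cv2.imread('pics/w10.png'); cv2.imwrite('pics/w10a.png',cv2.resize(i,(768,576)))
w=cloud(d,m,s)
k=(w[...,2]>53)&(w[...,2]<75)&(abs(w[...,0]-548)<40)&(abs(w[...,1]+380)<40); q=w[k]; print((q.min(0)+q.max(0))/2,q.mean(0),q.max(0)-q.min(0))
A=R.from_quat(s['eef_rot'],scalar_first=True).as_matrix(); print(((q.min(0)+q.max(0))/2-np.array(s['ee_pos']))@A)
```

```text
[ 547.3445028  -380.1483999   309.45024831] 85.35873939099018 [-0.26864106  1.02502206 -0.66754307]
[ 548.91882772 -381.15205463   57.42157152] [ 548.31366991 -381.36692424   59.50911151] [44.55513669 44.26379614  8.78461721]
[ -1.41079047  -1.18007237 252.02888097]
```

View pics/w10a.png

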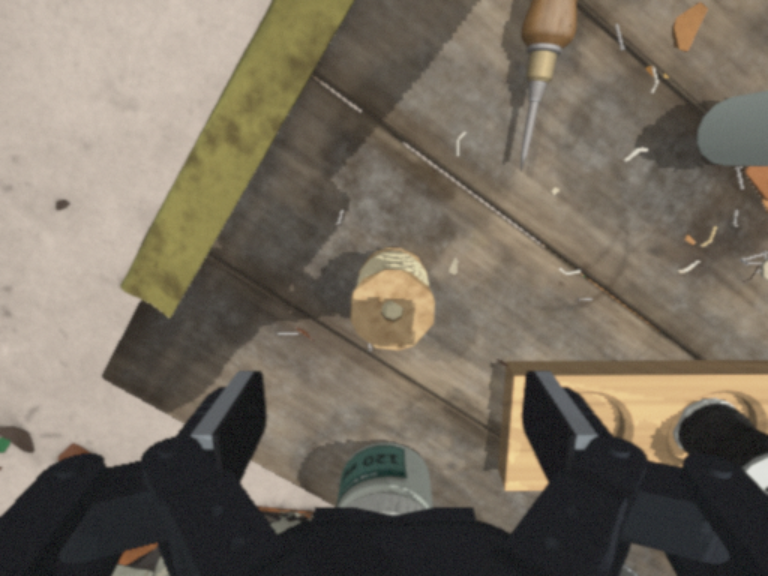

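{"fn": "arm_command", "kwargs": {"rows": [{"translation":[-0.05,-0.06,1],"yaw":0},{"translation":[0,0,1],"yaw":0},{"translation":[0,0,1],"yaw":0},{"translation":[0,0,1],"yaw":0},{"translation":[0,0,1],"yaw":0}]}}

```text
time: 16.47
ee_pos: [549.3, -379.5, 208.6]
eef_rot: [0.0, -0.061, 0.998, -0.0]
wrist_force: [0.4, -0.7, -0.2]
gripper_width: 85.4
```

{"fn": "arm_command", "kwargs": {"rows": [{"translation":[0,0,0.6],"yaw":0},{"translation":[0,0,0],"yaw":0},{"translation":[0,0,0],"yaw":0}]}}

```text
time: 16.72
ee_pos: [549.2, -380.1, 197.4]
eef_rot: [-0.0, -0.06, 0.998, 0.0]
wrist_force: [-0.5, -0.3, 0.3]
gripper_width: 85.1
```

{"fn": "arm_command", "kwargs": {"rows": [{"translation":[0,0,0],"yaw":0},{"translation":[0,0,0],"yaw":0},{"translation":[0,0,0],"yaw":0},{"translation":[0,0,0],"yaw":0},{"translation":[0,0,0],"yaw":0}], "grip": 1}}

```text
time: 17.13
ee_pos: [549.1, -380.7, 198.5]
eef_rot: [0.001, -0.06, 0.998, -0.001]
wrist_force: [-0.6, 0.6, 7.2]
gripper_width: 44.3
```

{"fn": "arm_command", "kwargs": {"rows": [{"translation":[0,0,0],"yaw":0},{"translation":[0,0,0],"yaw":0},{"translation":[0,0,0],"yaw":0}]}}

```text
time: 17.38
ee_pos: [549.1, -380.7, 198.5]
eef_rot: [0.001, -0.06, 0.998, -0.0]
wrist_force: [-0.4, 1.0, 6.3]
gripper_width: 44.3
```

{"fn": "arm_command", "kwargs": {"rows": [{"translation":[0,0,-0.5],"yaw":0},{"translation":[0,0,-1],"yaw":0},{"translation":[0,0,-1],"yaw":0},{"translation":[0,0,-1],"yaw":0},{"translation":[0,0,-1],"yaw":0}]}}

```text
time: 17.8
ee_pos: [548.7, -380.5, 288.9]
eef_rot: [0.0, -0.06, 0.998, -0.0]
wrist_force: [0.1, -0.5, -0.3]
gripper_width: 44.5
```

{"fn": "arm_command", "kwargs": {"rows": [{"translation":[-0.8,1,0],"yaw":0},{"translation":[-0.8,1,0],"yaw":0},{"translation":[-0.8,1,0],"yaw":0},{"translation":[-0.8,1,0],"yaw":0},{"translation":[-0.8,1,0],"yaw":0}]}}

```text
time: 18.22
ee_pos: [616.7, -270.6, 288.1]
eef_rot: [0.0, -0.06, 0.998, -0.0]
wrist_force: [1.0, 0.2, -2.0]
gripper_width: 44.6
```

{"fn": "arm_command", "kwargs": {"rows": [{"translation":[-0.8,1,0],"yaw":0},{"translation":[-0.38,0.44,0],"yaw":0},{"translation":[0,0,0],"yaw":0},{"translation":[0,0,0],"yaw":0}]}}

```text
time: 18.55
ee_pos: [636.3, -240.2, 287.5]
eef_rot: [-0.0, -0.06, 0.998, -0.0]
wrist_force: [-0.0, -0.2, -0.9]
gripper_width: 44.2
```

Run:
```python
from h import *
s,p,d,m=snap('wrist','w11');print(s['ee_pos'],s['gripper_width'],s['wrist_force']); crop('w11','w11a',60,120,460,384,2)
```

```text
[ 636.25626434 -240.2323896   287.50110296] 44.19527510489527 [-0.00905702 -0.16481562 -0.93184656]
```

View pics/w11a.png

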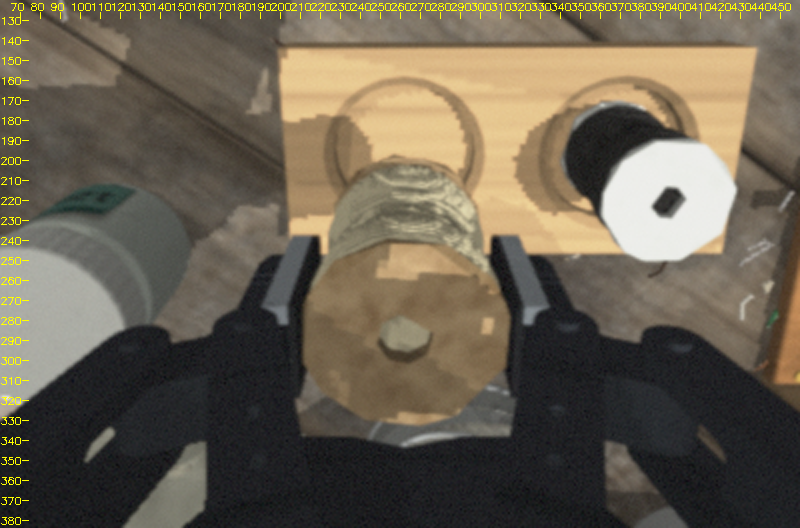

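{"fn": "arm_command", "kwargs": {"rows": [{"translation":[0,0,0.5],"yaw":0},{"translation":[0,0,1],"yaw":0},{"translation":[0,0,1],"yaw":0},{"translation":[0,0,0.8],"yaw":0},{"translation":[0,0,0.4],"yaw":0}]}}

```text
time: 19.02
ee_pos: [635.2, -241.1, 210.0]
eef_rot: [-0.001, -0.059, 0.998, 0.001]
wrist_force: [-0.3, -0.3, -0.3]
gripper_width: 44.5
```

{"fn": "arm_command", "kwargs": {"rows": [{"translation":[0,0,0.2],"yaw":0},{"translation":[0,0,0],"yaw":0},{"translation":[0,0,0],"yaw":0},{"translation":[0,0,0],"yaw":0}]}}

```text
time: 19.35
ee_pos: [636.2, -240.7, 209.4]
eef_rot: [0.0, -0.06, 0.998, -0.0]
wrist_force: [-0.2, -0.7, -0.8]
gripper_width: 44.4
```

{"fn": "arm_command", "kwargs": {"rows": [{"translation":[0,0,0.07],"yaw":0},{"translation":[0,0,0],"yaw":0},{"translation":[0,0,0],"yaw":0}]}}

```text
time: 19.6
ee_pos: [636.4, -240.6, 208.6]
eef_rot: [0.001, -0.06, 0.998, -0.0]
wrist_force: [0.0, -1.1, 6.0]
gripper_width: 44.3
```

{"fn": "arm_command", "kwargs": {"rows": [{"translation":[0,0,0],"yaw":0},{"translation":[0,0,0],"yaw":0},{"translation":[0,0,0],"yaw":0},{"translation":[0,0,0],"yaw":0}], "grip": 0.2}}

```text
time: 19.93
ee_pos: [636.2, -240.3, 207.5]
eef_rot: [-0.0, -0.06, 0.998, 0.0]
wrist_force: [-0.4, -0.3, 0.1]
gripper_width: 68.1
```

{"fn": "arm_command", "kwargs": {"rows": [{"translation":[0,0,-0.5],"yaw":0},{"translation":[0,0,-1],"yaw":0},{"translation":[0,0,-1],"yaw":0},{"translation":[0,0,-1],"yaw":0},{"translation":[0,0,-1],"yaw":0}]}}

```text
time: 20.35
ee_pos: [636.2, -240.2, 299.5]
eef_rot: [0.0, -0.06, 0.998, -0.0]
wrist_force: [-0.3, -0.0, 0.0]
gripper_width: 68.6
```

Run:
```python
from h import *
s,p,d,m=snap('wrist','w12');print(s['ee_pos'],s['gripper_width'],s['wrist_force']); crop('w12','w12a',60,120,460,384,2)
```

```text
[ 636.17621965 -240.22924415  299.50525683] 68.62701970900412 [-0.34847025 -0.03769467  0.0153311 ]
```

View pics/w12a.png

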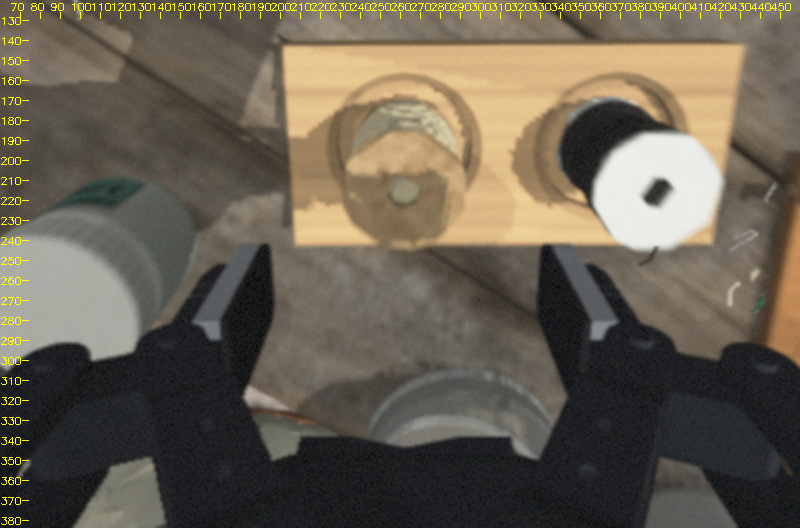

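{"fn": "arm_command", "kwargs": {"rows": [{"translation":[1,-0.17,-0.2],"yaw":0},{"translation":[1,-0.17,-0.2],"yaw":0},{"translation":[1,-0.17,-0.2],"yaw":0},{"translation":[1,-0.17,0],"yaw":0},{"translation":[1,-0.17,0],"yaw":0}], "grip": 0}}

```text
time: 20.82
ee_pos: [538.1, -269.2, 310.6]
eef_rot: [0.0, -0.06, 0.998, -0.0]
wrist_force: [0.1, -0.2, 0.6]
gripper_width: 85.6
```

{"fn": "arm_command", "kwargs": {"rows": [{"translation":[1,-0.17,0],"yaw":0},{"translation":[1,-0.17,0],"yaw":0},{"translation":[1,-0.17,0],"yaw":0},{"translation":[1,-0.17,0],"yaw":0},{"translation":[1,-0.17,0],"yaw":0}]}}

```text
time: 21.23
ee_pos: [440.8, -298.1, 310.3]
eef_rot: [0.0, -0.06, 0.998, -0.0]
wrist_force: [1.1, -0.4, -0.0]
gripper_width: 85.2
```

{"fn": "arm_command", "kwargs": {"rows": [{"translation":[1,-0.17,0],"yaw":0},{"translation":[1,-0.17,0],"yaw":0},{"translation":[1,-0.17,0],"yaw":0.7},{"translation":[0,0,0],"yaw":0.68},{"translation":[0,0,0],"yaw":0}]}}

```text
time: 21.65
ee_pos: [382.7, -315.5, 310.6]
eef_rot: [0.0, 0.002, 1.0, -0.0]
wrist_force: [-0.4, -0.8, 0.1]
gripper_width: 85.5
```

Run:
```python
from h import *
s,p,d,m=snap('wrist','w13');print(s['ee_pos'],s['eef_rot'],s['gripper_width']); crop('w13','w13a',130,40,400,300,3)
```

```text
[ 382.66887316 -315.51248984  310.55919937] [ 4.54233416e-04  2.34264258e-03  9.99997070e-01 -4.07071723e-04] 85.53539034100939
```

View pics/w13a.png

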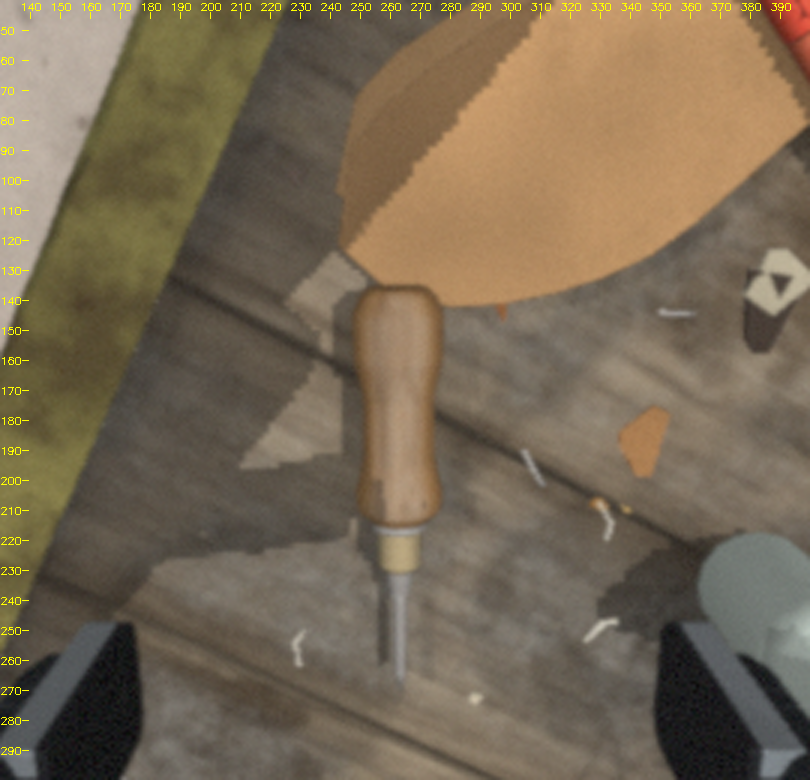

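Run:
```python
from h import *
m=ctrl.camera_model('wrist'); s=ctrl.get_state(); T=toolpt(m,s)
print('rear',T(262.5,136,12),'front',T(262.5,214,12),'tip',T(263.5,268,4))
```

```text
rear [48.6 -0.2] front [-26.2  -0.2] tip [-90.5   0.9]
```

{"fn": "arm_command", "kwargs": {"rows": [{"translation":[-0.05,0,1],"yaw":0},{"translation":[0,0,1],"yaw":0},{"translation":[0,0,1],"yaw":0},{"translation":[0,0,1],"yaw":0},{"translation":[0,0,1],"yaw":0}]}}

```text
time: 22.12
ee_pos: [384.9, -315.0, 209.1]
eef_rot: [0.0, -0.001, 1.0, -0.0]
wrist_force: [0.3, 0.0, 0.7]
gripper_width: 85.4
```

{"fn": "arm_command", "kwargs": {"rows": [{"translation":[0,0,0.9],"yaw":0},{"translation":[0,0,0.75],"yaw":0},{"translation":[0,0,0],"yaw":0},{"translation":[0,0,0],"yaw":0}]}}

```text
time: 22.45
ee_pos: [384.8, -315.1, 176.6]
eef_rot: [-0.0, -0.001, 1.0, 0.0]
wrist_force: [-0.1, 0.9, 0.0]
gripper_width: 85.3
```

{"fn": "arm_command", "kwargs": {"rows": [{"translation":[0,0,0],"yaw":0},{"translation":[0,0,0],"yaw":0},{"translation":[0,0,0],"yaw":0},{"translation":[0,0,0],"yaw":0},{"translation":[0,0,0],"yaw":0}], "grip": 1}}

```text
time: 22.87
ee_pos: [384.5, -315.4, 177.2]
eef_rot: [0.0, 0.0, 1.0, -0.0]
wrist_force: [-0.5, 0.6, -0.5]
gripper_width: 25.6
```

{"fn": "arm_command", "kwargs": {"rows": [{"translation":[0,0,0],"yaw":0},{"translation":[0,0,0],"yaw":0},{"translation":[0,0,0],"yaw":0},{"translation":[0,0,0],"yaw":0},{"translation":[0,0,0],"yaw":0}]}}

```text
time: 23.28
ee_pos: [384.6, -315.4, 177.2]
eef_rot: [0.0, 0.0, 1.0, -0.0]
wrist_force: [-1.6, 0.7, 6.8]
gripper_width: 17.1
```

{"fn": "arm_command", "kwargs": {"rows": [{"translation":[0,0,-0.5],"yaw":0},{"translation":[0,0,-1],"yaw":0},{"translation":[0,0,-1],"yaw":0},{"translation":[0,0,-1],"yaw":0},{"translation":[0,0,-1],"yaw":0}]}}

```text
time: 23.7
ee_pos: [384.3, -315.2, 268.2]
eef_rot: [-0.0, 0.0, 1.0, -0.0]
wrist_force: [-0.5, -1.7, -0.9]
gripper_width: 16.7
```

{"fn": "arm_command", "kwargs": {"rows": [{"translation":[-0.95,1,-0.7],"yaw":0},{"translation":[-0.95,1,-0.7],"yaw":0},{"translation":[-0.95,1,-0.5],"yaw":0},{"translation":[-0.95,1,0],"yaw":0},{"translation":[-0.95,1,0],"yaw":0}]}}

```text
time: 24.12
ee_pos: [480.2, -214.2, 306.2]
eef_rot: [0.001, 0.0, 1.0, -0.0]
wrist_force: [-0.2, -0.3, -1.1]
gripper_width: 16.9
```

{"fn": "arm_command", "kwargs": {"rows": [{"translation":[-0.95,1,0],"yaw":0},{"translation":[-0.95,1,0],"yaw":0},{"translation":[-0.95,1,0],"yaw":0},{"translation":[-0.95,1,0],"yaw":0},{"translation":[-0.95,1,0],"yaw":0}]}}

```text
time: 24.53
ee_pos: [575.2, -114.1, 305.3]
eef_rot: [0.0, 0.0, 1.0, -0.0]
wrist_force: [-0.5, -0.6, -0.1]
gripper_width: 17.1
```

{"fn": "arm_command", "kwargs": {"rows": [{"translation":[-0.95,1,0],"yaw":0},{"translation":[-0.95,1,0],"yaw":0},{"translation":[-0.95,1,0],"yaw":0},{"translation":[-0.9,1,0],"yaw":0},{"translation":[-0.9,1,0],"yaw":0}]}}

```text
time: 24.95
ee_pos: [668.3, -14.2, 305.2]
eef_rot: [-0.0, 0.0, 1.0, -0.0]
wrist_force: [-0.5, -0.7, -0.5]
gripper_width: 16.9
```

{"fn": "arm_command", "kwargs": {"rows": [{"translation":[0,0,0.5],"yaw":-0.7},{"translation":[0,0,0.5],"yaw":-0.68},{"translation":[0,0,0.3],"yaw":0},{"translation":[0,0,0],"yaw":0}]}}

```text
time: 25.28
ee_pos: [667.2, -15.4, 277.4]
eef_rot: [-0.001, -0.059, 0.998, 0.0]
wrist_force: [-0.1, -0.5, -0.5]
gripper_width: 16.5
```

Run:
```python
from h import *
s,p,d,m=snap('wrist','w14');print(s['ee_pos'],s['eef_rot'],s['gripper_width'],s['wrist_force']); crop('w14','w14a',150,110,420,340,3)
```

```text
[667.23640363 -15.3930251  277.42868932] [-1.11149468e-03 -5.90811031e-02  9.98252558e-01  1.33946766e-04] 16.513321079552348 [-0.07030171 -0.48480838 -0.47465867]
```

View pics/w14a.png

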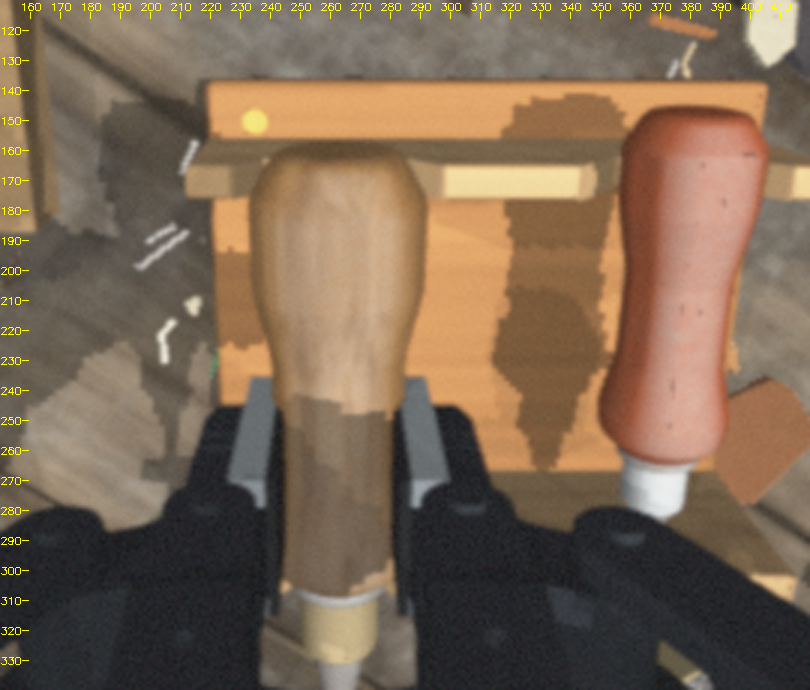

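Run:
```python
from h import *
m=ctrl.camera_model('wrist'); s=ctrl.get_state(); T=toolpt(m,s)
print('base',T(219,137.3,10),T(406,137.3,10),'rear',T(262.7,157.5,277.4-164.5),'red',T(381,146,48))
```

```text
base [ 50.6 -34.9] [ 50.6 114.5] rear [52.  -0.1] red [48.7 80. ]
```

{"fn": "arm_command", "kwargs": {"rows": [{"translation":[-0.12,0,0.5],"yaw":0},{"translation":[0,0,1],"yaw":0},{"translation":[0,0,0.8],"yaw":0},{"translation":[0,0,0.5],"yaw":0},{"translation":[0,0,0.2],"yaw":0}]}}

```text
time: 25.75
ee_pos: [669.7, -15.3, 217.0]
eef_rot: [-0.001, -0.059, 0.998, 0.0]
wrist_force: [0.2, 0.5, -0.7]
gripper_width: 17.1
```

{"fn": "arm_command", "kwargs": {"rows": [{"translation":[0,0,0.1],"yaw":0},{"translation":[0,0,0],"yaw":0},{"translation":[0,0,0],"yaw":0}]}}

```text
time: 26.0
ee_pos: [670.2, -15.2, 217.7]
eef_rot: [0.001, -0.06, 0.998, -0.0]
wrist_force: [0.0, 0.4, 0.1]
gripper_width: 16.8
```

{"fn": "arm_command", "kwargs": {"rows": [{"translation":[0,0,0.1],"yaw":0},{"translation":[0,0,0],"yaw":0},{"translation":[0,0,0],"yaw":0}]}}

```text
time: 26.25
ee_pos: [670.0, -15.1, 215.0]
eef_rot: [0.0, -0.06, 0.998, -0.0]
wrist_force: [-0.2, -0.1, 0.4]
gripper_width: 17.2
```

{"fn": "arm_command", "kwargs": {"rows": [{"translation":[0,0,0.1],"yaw":0},{"translation":[0,0,0],"yaw":0},{"translation":[0,0,0],"yaw":0}]}}

```text
time: 26.5
ee_pos: [669.9, -15.1, 212.6]
eef_rot: [-0.0, -0.06, 0.998, 0.0]
wrist_force: [0.1, -0.1, -1.2]
gripper_width: 17.2
```

{"fn": "arm_command", "kwargs": {"rows": [{"translation":[0,0,0.08],"yaw":0},{"translation":[0,0,0],"yaw":0},{"translation":[0,0,0],"yaw":0}]}}

```text
time: 26.75
ee_pos: [670.0, -15.1, 212.1]
eef_rot: [0.0, -0.06, 0.998, -0.0]
wrist_force: [-4.3, -0.3, 8.6]
gripper_width: 17.1
```

Contact at the expected height; release.

{"fn": "arm_command", "kwargs": {"rows": [{"translation":[0,0,0],"yaw":0},{"translation":[0,0,0],"yaw":0},{"translation":[0,0,0],"yaw":0},{"translation":[0,0,0],"yaw":0}], "grip": 0.5}}

```text
time: 27.08
ee_pos: [669.9, -15.1, 210.9]
eef_rot: [-0.0, -0.06, 0.998, 0.0]
wrist_force: [-0.6, -0.1, 0.6]
gripper_width: 42.6
```

{"fn": "arm_command", "kwargs": {"rows": [{"translation":[0,0,-0.5],"yaw":0},{"translation":[0,0,-1],"yaw":0},{"translation":[0,0,-1],"yaw":0},{"translation":[0,0,-1],"yaw":0},{"translation":[0,0,-1],"yaw":0}]}}

```text
time: 27.5
ee_pos: [669.8, -15.1, 302.9]
eef_rot: [0.0, -0.06, 0.998, -0.0]
wrist_force: [-0.2, -0.4, -0.2]
gripper_width: 43.0
```

Run:
```python
from h import *
s,p,d,m=snap('wrist','w15');print(s['ee_pos'],s['gripper_width'],s['wrist_force']); crop('w15','w15a',150,110,420,340,3)
w=cloud(d,m,s)
A=R.from_quat(s['eef_rot'],scalar_first=True).as_matrix()
T=toolpt(m,s)
```

```text
[669.84766897 -15.08674841 302.89107623] 42.995594942852776 [-0.1555888  -0.44166234 -0.18262407]
```

View pics/w15a.png

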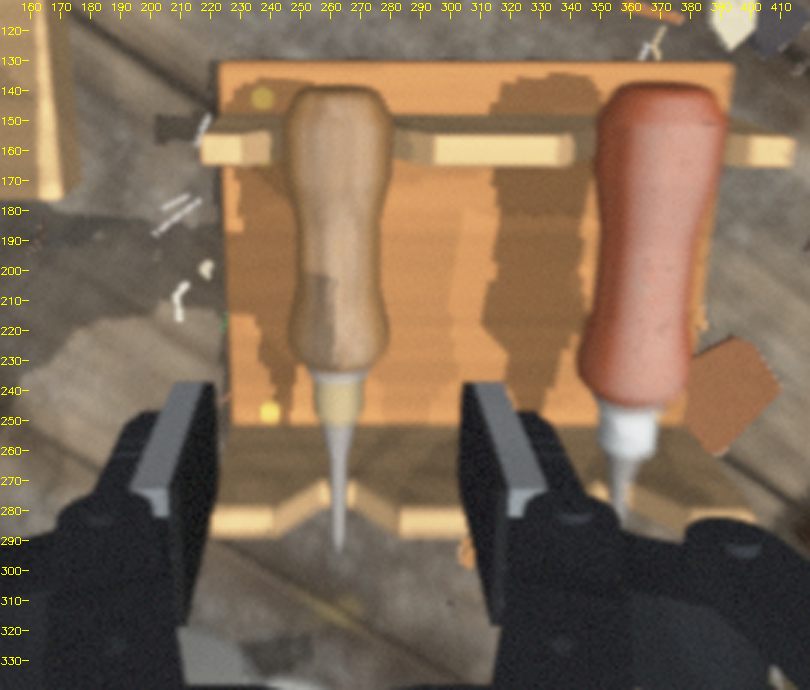

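{"fn": "arm_command", "kwargs": {"rows": [{"translation":[1,-0.57,-0.7],"yaw":0},{"translation":[1,-0.57,-0.7],"yaw":0},{"translation":[1,-0.57,0],"yaw":0},{"translation":[1,-0.57,0],"yaw":0},{"translation":[1,-0.57,0],"yaw":0}], "grip": 0}}

```text
time: 27.97
ee_pos: [576.5, -84.2, 330.0]
eef_rot: [0.0, -0.06, 0.998, -0.0]
wrist_force: [-0.4, 0.4, 0.0]
gripper_width: 85.5
```

{"fn": "arm_command", "kwargs": {"rows": [{"translation":[1,-0.57,0],"yaw":0},{"translation":[1,-0.57,0],"yaw":0},{"translation":[1,-0.57,0],"yaw":0},{"translation":[1,-0.57,0],"yaw":0},{"translation":[1,-0.57,0],"yaw":0}]}}

```text
time: 28.38
ee_pos: [484.0, -152.7, 329.7]
eef_rot: [0.0, -0.06, 0.998, -0.0]
wrist_force: [-0.1, -0.3, 0.8]
gripper_width: 85.3
```

{"fn": "arm_command", "kwargs": {"rows": [{"translation":[1,-0.6,0],"yaw":0},{"translation":[1,-0.6,0],"yaw":0},{"translation":[0.8,-0.5,0],"yaw":0},{"translation":[0,0,0],"yaw":0},{"translation":[0,0,0],"yaw":0}]}}

```text
time: 28.8
ee_pos: [433.0, -193.1, 329.9]
eef_rot: [0.001, -0.059, 0.998, -0.0]
wrist_force: [-0.0, -0.6, 0.2]
gripper_width: 85.1
```

Run:
```python
from h import *
m=ctrl.camera_model('wrist')
s0={'ee_pos':[669.85,-15.09,302.9],'eef_rot':[0,-0.06,0.9982,0]}; T=toolpt(m,s0)
print('base',T(222.7,130.5,10),T(395,130.5,10),'rear',T(263.3,139.3,47),'tip',T(263,294,48))
s,p,d,m=snap('wrist','w16');print(s['ee_pos'],s['gripper_width'],s['wrist_force']); crop('w16','w16a',130,100,400,300,3)
w=cloud(d,m,s); A=R.from_quat(s['eef_rot'],scalar_first=True).as_matrix()
k=(w[...,2]>88)&(w[...,2]<110)&(abs(w[...,0]-433)<40)&(abs(w[...,1]+192)<40); q=w[k]; print('cap',(q.min(0)+q.max(0))/2,q.mean(0),q.max(0)-q.min(0)); print(((q.min(0)+q.max(0))/2-np.array(s['ee_pos']))@A)
```

```text
base [ 54. -35.] [ 53.9 115.8] rear [50.4  0.4] tip [-85.7   0.2]
[ 433.04290556 -193.06745238  329.87108423] 85.09141346108674 [-0.01901163 -0.58885995  0.15594686]
cap [ 434.12239261 -195.24820743   92.54464917] [ 433.24649249 -195.36282551   94.5127596 ] [18.72208744 18.55428437  8.78249539]
[ -0.55715697  -2.15145533 237.32850351]
```

View pics/w16a.png

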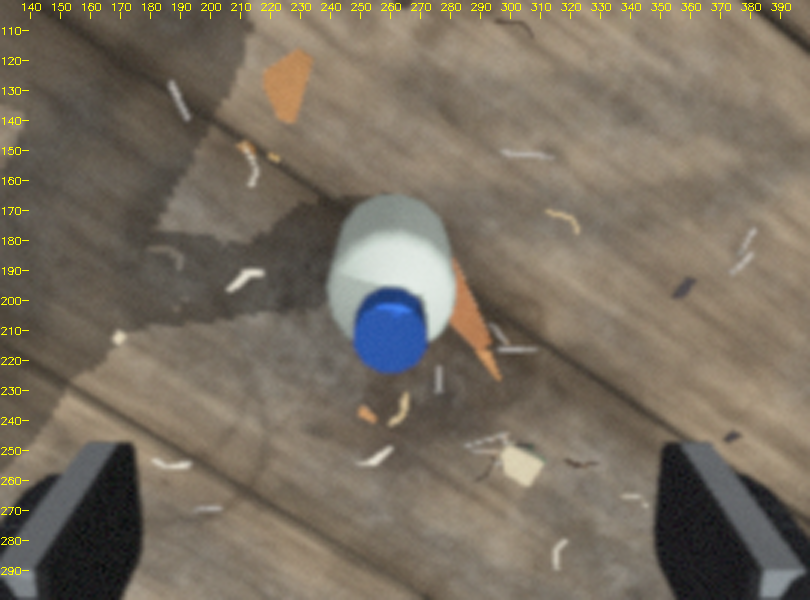

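{"fn": "arm_command", "kwargs": {"rows": [{"translation":[-0.03,-0.1,1],"yaw":0},{"translation":[0,0,1],"yaw":0},{"translation":[0,0,1],"yaw":0},{"translation":[0,0,1],"yaw":0},{"translation":[0,0,1],"yaw":0}]}}

```text
time: 29.27
ee_pos: [434.9, -194.0, 228.3]
eef_rot: [0.0, -0.06, 0.998, 0.0]
wrist_force: [0.4, -0.0, 0.0]
gripper_width: 85.4
```

{"fn": "arm_command", "kwargs": {"rows": [{"translation":[0,0,0.8],"yaw":0},{"translation":[0,0,0.5],"yaw":0},{"translation":[0,0,0],"yaw":0},{"translation":[0,0,0],"yaw":0}]}}

```text
time: 29.6
ee_pos: [434.7, -194.4, 203.3]
eef_rot: [-0.0, -0.06, 0.998, 0.0]
wrist_force: [-1.2, -0.1, 0.2]
gripper_width: 85.5
```

{"fn": "arm_command", "kwargs": {"rows": [{"translation":[0,0,0],"yaw":0},{"translation":[0,0,0],"yaw":0},{"translation":[0,0,0],"yaw":0},{"translation":[0,0,0],"yaw":0},{"translation":[0,0,0],"yaw":0}], "grip": 1}}

```text
time: 30.02
ee_pos: [434.6, -194.7, 204.0]
eef_rot: [0.001, -0.06, 0.998, -0.0]
wrist_force: [0.0, 0.1, 6.1]
gripper_width: 36.3
```

{"fn": "arm_command", "kwargs": {"rows": [{"translation":[0,0,0],"yaw":0},{"translation":[0,0,0],"yaw":0},{"translation":[0,0,0],"yaw":0},{"translation":[0,0,0],"yaw":0}]}}

```text
time: 30.35
ee_pos: [434.6, -194.8, 204.0]
eef_rot: [0.001, -0.06, 0.998, -0.0]
wrist_force: [-0.2, 1.0, 6.5]
gripper_width: 36.5
```

{"fn": "arm_command", "kwargs": {"rows": [{"translation":[0,0,-0.5],"yaw":0},{"translation":[0,0,-1],"yaw":0},{"translation":[0,0,-1],"yaw":0},{"translation":[0,0,-1],"yaw":0},{"translation":[0,0,-1],"yaw":0}]}}

```text
time: 30.77
ee_pos: [434.1, -194.5, 294.8]
eef_rot: [0.0, -0.06, 0.998, -0.0]
wrist_force: [0.6, -0.2, -1.3]
gripper_width: 36.3
```

{"fn": "arm_command", "kwargs": {"rows": [{"translation":[-0.4,1,-0.5],"yaw":0},{"translation":[-0.4,1,-0.5],"yaw":0},{"translation":[-0.4,1,0],"yaw":0},{"translation":[-0.4,1,0],"yaw":0},{"translation":[-0.4,1,0],"yaw":0}]}}

```text
time: 31.18
ee_pos: [462.0, -89.6, 314.1]
eef_rot: [0.0, -0.06, 0.998, -0.0]
wrist_force: [0.1, 0.0, -0.5]
gripper_width: 35.9
```

{"fn": "arm_command", "kwargs": {"rows": [{"translation":[-0.4,1,0],"yaw":0},{"translation":[-0.4,1,0],"yaw":0},{"translation":[-0.4,1,0],"yaw":0},{"translation":[-0.4,1,0],"yaw":0},{"translation":[-0.4,1,0],"yaw":0}]}}

```text
time: 31.6
ee_pos: [489.8, 14.6, 313.9]
eef_rot: [0.0, -0.06, 0.998, -0.0]
wrist_force: [0.1, 0.6, -1.7]
gripper_width: 36.1
```

{"fn": "arm_command", "kwargs": {"rows": [{"translation":[-0.4,1,0],"yaw":0},{"translation":[-0.4,1,0],"yaw":0},{"translation":[-0.4,1,0],"yaw":0},{"translation":[-0.4,1,0],"yaw":0},{"translation":[-0.4,1,0],"yaw":0}]}}

```text
time: 32.02
ee_pos: [517.6, 118.7, 313.9]
eef_rot: [0.0, -0.06, 0.998, 0.0]
wrist_force: [0.1, -0.7, -0.5]
gripper_width: 36.1
```

{"fn": "arm_command", "kwargs": {"rows": [{"translation":[-0.4,1,0],"yaw":0},{"translation":[-0.4,1,0],"yaw":0},{"translation":[-0.4,1,0],"yaw":0},{"translation":[-0.4,1,0],"yaw":0},{"translation":[-0.4,1,0],"yaw":0}]}}

```text
time: 32.43
ee_pos: [545.3, 222.7, 313.9]
eef_rot: [0.0, -0.06, 0.998, 0.0]
wrist_force: [0.6, 0.5, -1.6]
gripper_width: 36.2
```

{"fn": "arm_command", "kwargs": {"rows": [{"translation":[-0.4,1,0],"yaw":0},{"translation":[-0.4,1,0.5],"yaw":0},{"translation":[0,0,0.5],"yaw":0},{"translation":[0,0,0],"yaw":0}]}}

```text
time: 32.77
ee_pos: [556.0, 263.9, 291.3]
eef_rot: [-0.001, -0.061, 0.998, -0.001]
wrist_force: [0.1, -0.1, -1.0]
gripper_width: 36.5
```

Run:
```python
from h import *
s,p,d,m=snap('wrist','w17');print(s['ee_pos'],s['gripper_width'],s['wrist_force']); crop('w17','w17a',150,110,380,340,3)
```

```text
[556.0310621  263.89218062 291.30967208] 36.47674074311745 [ 0.13826435 -0.08682167 -0.99908077]
```

View pics/w17a.png

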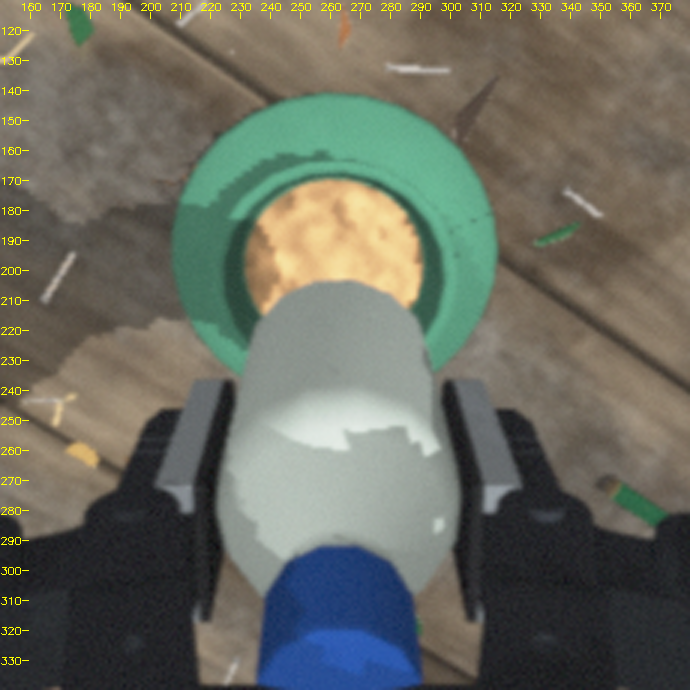

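Run:
```python
from h import *
m=ctrl.camera_model('wrist'); s=ctrl.get_state(); T=toolpt(m,s)
for z in (5,12): print('foot L,R,near',T(207.3,193,z),T(316,193,z),T(261,141,z))
print('cork',T(231,196,12),T(291.3,196,12),T(261,169.3,12))
```

```text
foot L,R,near [ -1.5 -50.5] [-1.5 48.6] [45.5 -1.5]
foot L,R,near [  0.6 -49.2] [ 0.6 47.3] [46.3 -1.4]
cork [ -2.2 -28.2] [-2.2 25.5] [22.  -1.5]
```

{"fn": "arm_command", "kwargs": {"rows": [{"translation":[-0.28,-0.05,0.5],"yaw":0},{"translation":[0,0,1],"yaw":0},{"translation":[0,0,1],"yaw":0},{"translation":[0,0,0.8],"yaw":0},{"translation":[0,0,0.2],"yaw":0}]}}

```text
time: 33.23
ee_pos: [561.8, 261.9, 220.5]
eef_rot: [-0.001, -0.059, 0.998, -0.001]
wrist_force: [0.2, -0.5, -0.9]
gripper_width: 35.7
```

{"fn": "arm_command", "kwargs": {"rows": [{"translation":[0,0,0.15],"yaw":0},{"translation":[0,0,0],"yaw":0},{"translation":[0,0,0],"yaw":0}]}}

```text
time: 33.48
ee_pos: [562.4, 262.8, 221.3]
eef_rot: [0.001, -0.06, 0.998, 0.0]
wrist_force: [1.0, -0.7, -0.2]
gripper_width: 36.1
```

{"fn": "arm_command", "kwargs": {"rows": [{"translation":[0,0,0.07],"yaw":0},{"translation":[0,0,0],"yaw":0},{"translation":[0,0,0],"yaw":0}]}}

```text
time: 33.73
ee_pos: [562.1, 263.0, 219.2]
eef_rot: [0.0, -0.06, 0.998, 0.0]
wrist_force: [-0.1, -0.1, -1.3]
gripper_width: 36.3
```

{"fn": "arm_command", "kwargs": {"rows": [{"translation":[0,0,0.1],"yaw":0},{"translation":[0,0,0],"yaw":0},{"translation":[0,0,0],"yaw":0}]}}

```text
time: 33.98
ee_pos: [562.0, 263.0, 216.6]
eef_rot: [-0.0, -0.06, 0.998, -0.0]
wrist_force: [-0.4, 0.6, -0.2]
gripper_width: 36.5
```

{"fn": "arm_command", "kwargs": {"rows": [{"translation":[0,0,0.07],"yaw":0},{"translation":[0,0,0],"yaw":0},{"translation":[0,0,0],"yaw":0}]}}

```text
time: 34.23
ee_pos: [562.2, 263.0, 216.1]
eef_rot: [0.0, -0.06, 0.998, 0.0]
wrist_force: [-1.0, -1.8, 5.6]
gripper_width: 36.4
```

{"fn": "arm_command", "kwargs": {"rows": [{"translation":[0,0,0.05],"yaw":0},{"translation":[0,0,0],"yaw":0},{"translation":[0,0,0],"yaw":0}]}}

```text
time: 34.48
ee_pos: [562.4, 263.1, 216.1]
eef_rot: [0.001, -0.06, 0.998, 0.0]
wrist_force: [-5.8, -3.0, 15.3]
gripper_width: 36.3
```

Seated (15 N at the expected 216). Release and withdraw straight up.

{"fn": "arm_command", "kwargs": {"rows": [{"translation":[0,0,0],"yaw":0},{"translation":[0,0,0],"yaw":0},{"translation":[0,0,0],"yaw":0},{"translation":[0,0,0],"yaw":0}], "grip": 0.1}}

```text
time: 34.82
ee_pos: [562.0, 263.0, 214.1]
eef_rot: [-0.0, -0.06, 0.998, -0.0]
wrist_force: [-0.2, -0.2, 0.6]
gripper_width: 76.9
```

{"fn": "arm_command", "kwargs": {"rows": [{"translation":[0,0,-0.5],"yaw":0},{"translation":[0,0,-1],"yaw":0},{"translation":[0,0,-1],"yaw":0},{"translation":[0,0,-1],"yaw":0},{"translation":[0,0,-1],"yaw":0}]}}

```text
time: 35.23
ee_pos: [562.0, 263.0, 306.0]
eef_rot: [0.0, -0.06, 0.998, 0.0]
wrist_force: [0.5, -0.0, 0.5]
gripper_width: 76.9
```

{"fn": "arm_command", "kwargs": {"rows": [{"translation":[1,0.5,-1],"yaw":0},{"translation":[1,0.5,-1],"yaw":0},{"translation":[1,0.5,-1],"yaw":0},{"translation":[1,0.5,-1],"yaw":0},{"translation":[1,0.5,-0.5],"yaw":0}]}}

```text
time: 35.65
ee_pos: [455.7, 300.7, 397.7]
eef_rot: [0.001, -0.06, 0.998, 0.001]
wrist_force: [0.1, 1.4, 1.0]
gripper_width: 77.5
```

{"fn": "arm_command", "kwargs": {"rows": [{"translation":[0.5,1,0],"yaw":0},{"translation":[0.5,1,0],"yaw":0},{"translation":[0.5,1,0],"yaw":0},{"translation":[0.5,1,0],"yaw":0},{"translation":[0.5,1,0],"yaw":0}]}}

```text
time: 36.07
ee_pos: [394.3, 394.6, 395.2]
eef_rot: [0.0, -0.06, 0.998, 0.0]
wrist_force: [0.9, 0.1, -0.9]
gripper_width: 76.5
```

{"fn": "arm_command", "kwargs": {"rows": [{"translation":[0.5,1,0],"yaw":0},{"translation":[0.5,1,0],"yaw":0},{"translation":[0.5,1,0],"yaw":0},{"translation":[0.5,1,0],"yaw":0},{"translation":[0,0,0],"yaw":0}]}}

```text
time: 36.48
ee_pos: [344.1, 470.7, 394.9]
eef_rot: [-0.0, -0.061, 0.998, 0.0]
wrist_force: [0.9, -0.5, 0.3]
gripper_width: 76.6
```

Run:
```python
from h import *
s,p,d,m=snap('top','t18');print(s['time'],s['ee_pos'],s['gripper_width'],s['wrist_force']); crop('t18','t18a',110,110,390,270,2)
w=cloud(d,m,s); w0=np.load('top0w.npy')
def sel(w,x0,x1,y0,y1,z0,z1):
    k=(w[...,0]>x0)&(w[...,0]<x1)&(w[...,1]>y0)&(w[...,1]<y1)&(w[...,2]>z0)&(w[...,2]<z1); return w[k]
for n,a in dict(black=(580,660,-195,-100,62,85),cream=(590,680,-290,-195,62,85),cap=(520,600,220,300,98,125),wax=(370,460,180,260,12,40),jar=(630,760,-430,-300,65,85)).items():
    q=sel(w,*a); q0=sel(w0,*a); print(n,len(q),((q.min(0)+q.max(0))/2).round(1),np.median(q[:,2]).round(1), q0.mean(0).round(1) if len(q0) else '', q.mean(0).round(1))
s,p,d,m=snap('scene','s18'); crop('s18','s18a',180,140,380,250,4)
```

```text
36.4833 [344.06020398 470.66553555 394.88335166] 76.57761925152583 [ 0.86119225 -0.5224746   0.34540013]
black 214 [ 625.3 -149.9   68.6] 70.8  [ 624.7 -149.4   70.5]
cream 213 [ 635.6 -238.5   69. ] 70.9  [ 635.3 -238.7   70.7]
cap 51 [561.1 263.  106.3] 107.5  [561.  262.6 106.8]
wax 256 [414.1 227.9  20.4] 22.8 [414.3 226.2  22.4] [414.1 226.1  22.3]
jar 477 [ 701.3 -366.1   72. ] 74.1 [ 699.8 -365.6   74. ] [ 699.7 -365.5   74. ]
```

View pics/t18a.png

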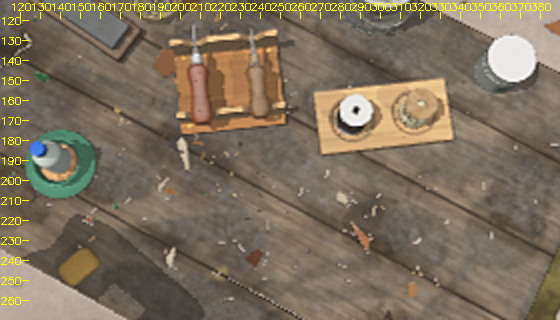

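View pics/s18a.png

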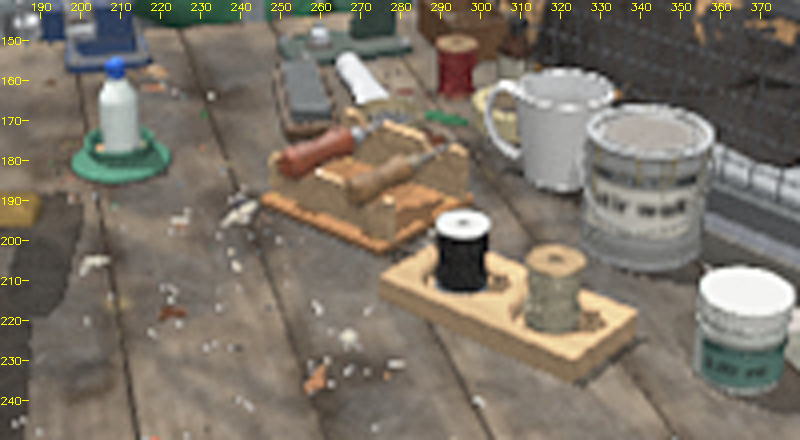

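Run:
```python
from cell import ctrl
print(ctrl.job_done())
```

```text
the job is handed in; nothing more can be done
None
```

I put all five items in their places and handed the job in at about 36.5 s of the 115 s allowed. No verdict is reported; what follows is what my last camera checks showed.

| Item | Place | Last check |
|---|---|---|
| Black spool | +45 well | Within about 2 mm of the well centre, top at 71 mm (70 expected) |
| Cream spool | -45 well | Within about 3 mm of the well centre, top at 71 mm (70 expected) |
| Reddish awl | +40 rack place | About 1 mm off across; about -13 to -20 mm along (target -16) |
| Plain awl | -40 rack place | Within 1 mm across; about -14 to -16 mm along (target -16) |
| Bottle | Green stand | Within about 1 mm of the cup centre, cap at 107.5 mm (107 expected) |

- **Seating:** each item touched down at the expected height (6–15 N at the wrist) before I released it and lifted clear.
- **Bystanders:** the beeswax and jar showed no measurable movement.
- **Less certain:** I judged the awls' height and level only from the touch-down heights and the pictures, with no separate measurement afterwards.
- **Disagreement:** the top camera, read by pixel, put points about 3 mm lower in y than the wrist camera. I used the wrist values for grasping and placing.

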